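# Walk the iron catch block under the tilting pot and empty the beads into it

### The job

Without lifting it, walk the heavy iron catch block away from you into the taped corners beside the tilting pot by pushing its two rear corners in turn, left one (+y) first and at least two pushes on each, each swinging it a good ten degrees past square with the stand, and leave it square inside the tape. Then tip the pot right over by its handle peg so that its beads drop into the block's basin, and stand it fully upright again. Put the stray beads from the bench into the basin as well, whenever you like, and leave the other things on the bench alone.

Things in the scene. Friction and masses are not known exactly. Their poses are not given: they have to be found in the camera images.
- block: catch block: dark cast iron, about 3.2 kg, 100 mm along x, 170 mm along y, 55 mm high, a basin in its top (walls 8 mm, basin floor 20 mm up). Origin: centre of the underside. Its x points away from the robot when square. Sliding straight takes 15 to 30 N; pushed at a rear corner it turns with about half of that, pivoting some 70 mm to the other side of its middle
- stand: fixed stand of the tilting pot: base plate 110 mm (x) by 95 mm (y -20 to 75 mm), 12 mm thick, and two uprights 235 mm high at x = -34 and +34 mm (y -8 to 18 mm). Origin: on the bench below the pot's pivot. Its x is the way the block is walked (away from the robot; yaw varies); the pot pours to its -y side, the robot's right
- place (a point): centre, on the bench, of the place for the block, marked by four black tape corners that leave 8 mm round the block when it stands square. 140 mm to the -y side of the stand's origin; the frame is that of the stand (block's x along stand's x)
- gauge: a small steel rib on the stand's base whose x axis stands 45 degrees (anticlockwise from above) from the stand's x: by it the swing of the block is measured. Fixed to the stand
- pot (a joint): tilt of the square steel pot about the stand's x axis, rad: 0 upright (stop), grows as it tips to the stand's -y side, 2.1 fully tipped (stop). Stiff hinge: stays where left (about 4 N at the peg). Pot 52 by 74 mm, floor 29 mm below the pivot, walls to 73 mm above it, flared pouring side to 115 mm above. It empties past about 1.9
- pivot (a point): point on the pot's hinge axis midway between the uprights, 210 mm above the bench; the axis is the stand's x
- peg (a point): middle of the pot's wooden handle peg, 12 mm thick, 52 mm long, along the stand's x, on a crank on the robot's side: 80 mm from the pivot point along the stand's -x, 80 mm from the hinge axis. Pot upright: crank leans 60 degrees to the stand's +y side; fully tipped: 60 degrees to -y, passing over the top, so the peg can be carried round with fingers pointing down
- bead0_c (a point): a brass bead: a short upright barrel, 20 mm across, 18 mm tall, 40 g, edges bevelled 3 mm; the point is its centre. It starts in the pot; some are absent
- bead1_c (a point): a brass bead: a short upright barrel, 20 mm across, 18 mm tall, 40 g, edges bevelled 3 mm; the point is its centre. It starts in the pot; some are absent
- bead2_c (a point): a brass bead: a short upright barrel, 20 mm across, 18 mm tall, 40 g, edges bevelled 3 mm; the point is its centre. It starts in the pot; some are absent
- bead3_c (a point): a brass bead: a short upright barrel, 20 mm across, 18 mm tall, 40 g, edges bevelled 3 mm; the point is its centre. It starts in the pot; some are absent
- bead4_c (a point): a brass bead: a short upright barrel, 20 mm across, 18 mm tall, 40 g, edges bevelled 3 mm; the point is its centre. It starts in the pot; some are absent
- stray0_c (a point): a brass bead: a short upright barrel, 20 mm across, 18 mm tall, 40 g, edges bevelled 3 mm; the point is its centre. It starts on the bench on the robot's right; some are absent
- stray1_c (a point): a brass bead: a short upright barrel, 20 mm across, 18 mm tall, 40 g, edges bevelled 3 mm; the point is its centre. It starts on the bench on the robot's right; some are absent
- stray2_c (a point): a brass bead: a short upright barrel, 20 mm across, 18 mm tall, 40 g, edges bevelled 3 mm; the point is its centre. It starts on the bench on the robot's right; some are absent
- stray3_c (a point): a brass bead: a short upright barrel, 20 mm across, 18 mm tall, 40 g, edges bevelled 3 mm; the point is its centre. It starts on the bench on the robot's right; some are absent
- stray4_c (a point): a brass bead: a short upright barrel, 20 mm across, 18 mm tall, 40 g, edges bevelled 3 mm; the point is its centre. It starts on the bench on the robot's right; some are absent
- spool: bystander: black spool of copper wire, 72 mm across, 36 mm high; origin under its centre
- jar: bystander: amber jar, 48 mm across, 75 mm high; origin under its centre
- pinblock: bystander: wooden block 60 by 35 by 30 mm; origin under its centre
- mandrel: bystander: upright wooden ring mandrel, foot 60 mm across, 170 mm high; origin under its centre
- hammer: bystander: hammer lying on the bench
- cup: bystander: white cup 64 mm across, 60 mm high; origin under its centre
Mind the look-alikes: they are no part of the job. Of the things that look like the block, the larger one is meant.

How it is judged:
By the outcome, as a careful person would: the job done as asked, in the order asked, and still so for the second after the job is handed in, with the robot touching nothing.
Of bead0, bead1, bead2, bead3, bead4 only 3 to 5 are there at a start; the rules pass over those that are not, and their reading is None.
Of stray0, stray1, stray2, stray3, stray4 only 3 to 5 are there at a start; the rules pass over those that are not, and their reading is None.
At some moment in a run one of stray0, stray1, stray2, stray3, stray4 may be knocked a few centimetres aside while the robot is not near it.
Once in a run the grip may slacken for a moment while it holds something.
It also fails if it takes over 210 s, if anything falls off the work surface, if the arm or the gripper's body presses on something with over 40 N, if the wrist force passes 120 N, or if a joint passes its speed limit or range.

### The arm

A 7-joint arm with a two-finger parallel gripper is mounted at the origin on the work surface. World frame = base frame: x ahead of the robot, y to its left, z up, the work surface at z = 0. Lengths are in m, angles in rad, forces in N, time in s.
With the tool pointing down it reaches from about 0.4 to 0.85 m from the base axis. Payload 10.4 kg.
Tool frame: the origin (TCP) lies at the very end of the fingers, on their centre line; the grasp point (between the pads) lies 19 mm behind it; z points along the fingers, y is the line along which they close (so a half turn about z gives the same grasp; the last joint's range is limited). The gripper opens to 85 mm and grips with 20 to 120 N. Pads are 22 mm wide; open, the fingers measure 114 mm over their backs; the gripper's body (76 mm by 85 mm) begins 54 mm behind the grasp point. The pads swing forward as they close: fully open they stand 13 mm farther back than shut.
Start: joints at [-1.299, 0.332, -0.065, 1.46, 0.022, 1.35, -0.088], TCP at [0.182, 0.598, 0.2] pointing down, gripper open.
Joint ranges: [-2.6, 2.6], [-0.5, 2.12], [-1.47, 1.34], [0.16, 2.42], [-1.27, 4.41], [0.06, 2.06], [-2.6, 2.6]. Speed limits (rad/s): [2.22, 2.22, 2.79, 2.79, 3.14, 3.14, 3.14].

### API

Orientations are given as a unit quaternion [x, y, z, w].
In Python, from workcell import * gives the robot as it stands.
- The arm moves only by the tool step_arm, never from a script. Its argument "commands" is one flat list of numbers, 7 for each row, row after row: the finger opening in mm, from 0 to 85.4, then the shift along the world's x, y, z as a fraction of full scale, then the turn, a rotation vector about the world's x, y, z as a fraction of full scale. A call has exactly 10 rows; each row is the pose to reach, as a shift and turn from the pose commanded when the call began, turning the shorter way round; what a row does not reach only later rows make up. Full scale, the value 1, is 0.6 m for a shift and pi rad for a turn. A row lasts 1/8 s, in which the tool goes at most 62.5 mm and 10.7 degrees, less where a joint would pass 70% of its speed; a pose out of reach is approached as far as the arm can. A call with a number of a shift or a turn outside -1 to 1 is refused whole. A call with a gripper value outside its range is refused whole. The fingers move at their own pace and stop on an object; "squeeze" is the grip in N (left out, the last holds). Time passes only in rows, so rows that repeat a pose let the fingers close, or fill a call up. It gives the time, the measured TCP pose, the force, the opening and the grip force at its end, in the units of the state.
- get_obs(): the state, without advancing time (a new reading comes with each control period).
- camera(name): name is "side" or "top" or "wrist"; returns the picture (480x640x3 uint8, red, green, blue); there is no depth.
- camera_params(name): a dict with "mtx" (3x3 intrinsics, pixels), "extrinsics" (4x4, takes a point from world to camera coordinates); the wrist camera has in their place "tool_from_camera" (4x4, takes a point from camera to tool coordinates, whose origin is the TCP and whose axes are the flange's). Camera axes: x right, y down, z forward; pixel columns grow to the right and rows downward; lengths in m; the calibration is good to about 2 mm. The wrist camera is an equidistant fisheye: a pixel r from the principal point sees the ray r / f radians off the axis. A picture is of the moment at which its call begins: read the wrist's pose just before it. camera_params takes no time and is no camera call.
- hand_in(): hands the job in; it is judged then, once.
The state is a dict: "clock": time; "joint_pos": joint angles; "joint_velocities": joint speeds; "tau": joint torques, N m; "position": TCP position; "ee_rot": TCP orientation; "ft_force": force on the tool from outside, world axes, zero at the start; "torque": the same for the moment, N m; "grip_width": opening from 0.0 (shut) to 1.0 (fully open); "grasp_force": force on a finger pad.
Only numpy, scipy, OpenCV 4.12 (cv2) and the standard library are available. Lean on these libraries where they do the work, as an engineer would, in place of code of your own. Each camera call takes 0.05 s, during which the arm holds its last target. There are 200 camera calls.

## Working session

There is one attempt and no reset: what is moved stays moved. The work goes in short steps, Python scripts to look and compute and a tool call to move; the robot and the scene stay as the last step left them, time stands still between calls to the robot, and variables do not carry over. Pictures are saved under pics/ and viewed, at most 14 in all, crops included, and the job is handed in when it is done.

Besides the shell and the picture viewer there is one more tool, called after ">>>" as name(argument=value, ...) on one line, values as JSON. step_arm: Moves the arm, as the interface text tells. Its arguments: {"type":"object","properties":{"commands":{"type":"array","items":{"type":"number"}},"squeeze":{"type":"number"}},"required":["commands"]}

```bash
mkdir -p pics; ls; python3 - <<'E'
from workcell import *
import cv2
o=get_obs();print(o)
for n in("top","side"):
    cv2.imwrite(f"pics/{n}0.png",camera(n)[:,:,::-1]);p=camera_params(n);print(n,p)
print(camera_params("wrist"))
E
```

```text
pics
{'clock': 0.0, 'joint_pos': array([-1.2985636 ,  0.33287818, -0.0646794 ,  1.46097974,  0.021542  ,
        1.34992292, -0.0884762 ]), 'joint_velocities': array([-0.00123056,  0.00033768, -0.00030041,  0.00010293,  0.00015061,
       -0.00047195,  0.00011341]), 'tau': array([ 3.81667553e-05, -6.25439072e+01,  4.91116242e-02, -3.91603804e+01,
        1.61178358e-02,  1.00399702e-02, -2.37302112e-05]), 'position': array([0.18148281, 0.59760187, 0.19949363]), 'ee_rot': array([ 1.46876354e-01,  9.89154577e-01, -7.41382453e-04, -9.89631859e-05]), 'ft_force': array([-0.34806042,  0.25544707,  0.40254202]), 'torque': array([ 0.00562275, -0.02330506, -0.04705826]), 'grasp_force': 0.0, 'grip_width': 0.9966908843466954}
top {'mtx': array([[493.13163013,   0.        , 317.87972265],
       [  0.        , 493.13163013, 244.38396444],
       [  0.        ,   0.        ,   1.        ]]), 'extrinsics': array([[-0.01470212, -0.99968162, -0.02050633,  0.04631601],
       [-0.99663802,  0.01630437, -0.0802921 ,  0.53791108],
       [ 0.08060088,  0.01925693, -0.99656042,  1.35986352],
       [ 0.
[... 304 characters left out ...]
0.10614851, -0.70085335, -0.70536308,  0.07470736],
       [-0.07837248,  0.70126707, -0.70857763,  1.16756758],
       [ 0.        ,  0.        ,  0.        ,  1.        ]])}
{'mtx': array([[371.64829954,   0.        , 317.37546107],
       [  0.        , 371.64829954, 241.10413761],
       [  0.        ,   0.        ,   1.        ]]), 'tool_from_camera': array([[-3.12681723e-04, -9.55943380e-01, -2.93550944e-01,
         7.56987724e-02],
       [ 9.99999939e-01, -3.44186342e-04,  5.56664914e-05,
        -3.55982418e-05],
       [-1.54250240e-04, -2.93550909e-01,  9.55943429e-01,
        -1.72954820e-01],
       [ 0.00000000e+00,  0.00000000e+00,  0.00000000e+00,
         1.00000000e+00]])}
```

View pics/top0.png

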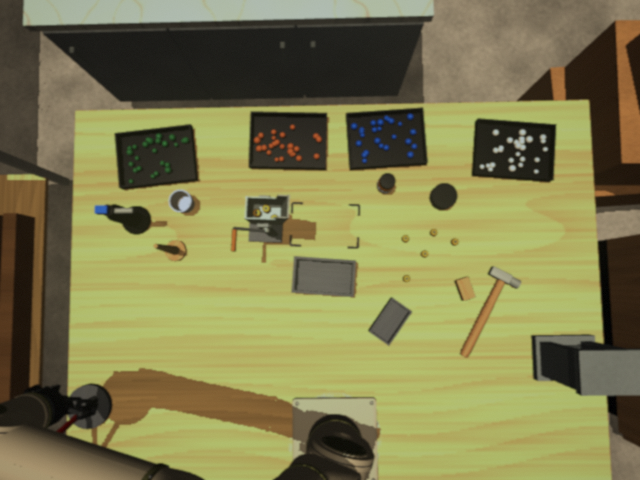

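View pics/side0.png

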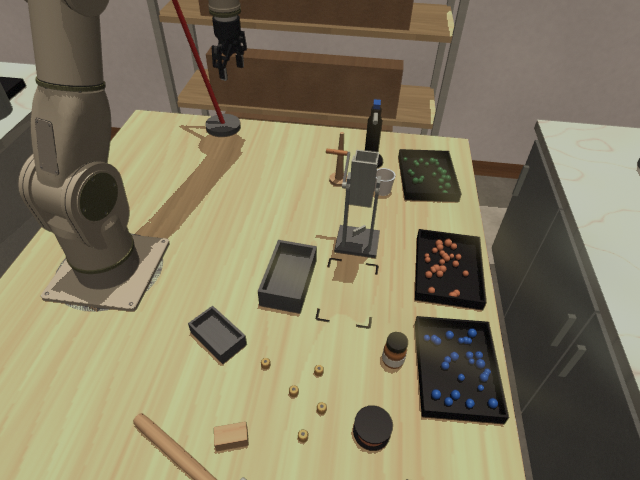

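The block candidates in the top view are the large tray at (325,277), the small look-alike at (390,321) and the four bead bins along the back. I choose the large tray at (325,277). The tape corners lie around (325,225), the stand is at (265,220), the peg is near (234,240), and the five strays are around (405..454, 232..279). Next is a close crop to check the choice.

```bash
cat > h.py <<'E'
from workcell import *
import numpy as np, cv2
from scipy.spatial.transform import Rotation as R
def ray(n,uv,obs=None):
    p=camera_params(n);uv=np.atleast_2d(uv).astype(float)
    K=p["mtx"];d=np.c_[(uv[:,0]-K[0,2])/K[0,0],(uv[:,1]-K[1,2])/K[1,1]]
    if n=="wrist":
        T=np.eye(4);T[:3,:3]=R.from_quat(obs["ee_rot"]).as_matrix();T[:3,3]=obs["position"]
        W=T@p["tool_from_camera"];r=np.linalg.norm(d,axis=1,keepdims=True)
        v=np.c_[d/np.maximum(r,1e-9)*np.sin(r),np.cos(r)]
    else:
        W=np.linalg.inv(p["extrinsics"]);v=np.c_[d,np.ones(len(d))]
    return W[:3,3],v@W[:3,:3].T
def plane(n,uv,z,obs=None):
    c,v=ray(n,uv,obs);return c+v*((z-c[2])/v[:,2])[:,None]
def proj(n,P,obs=None):
    p=camera_params(n);K=p["mtx"];P=np.atleast_2d(P)
    if n=="wrist":
        T=np.eye(4);T[:3,:3]=R.from_quat(obs["ee_rot"]).as_matrix();T[:3,3]=obs["position"]
        E=np.linalg.inv(T@p["tool_from_camera"])
    else: E=p["extrinsics"]
    q=P@E[:3,:3].T+E[:3,3]
    if n=="wrist":
        r=np.linalg.norm(q[:,:2],axis=1,keepdims=True);d=q[:,:2]/r*np.arctan2(r,q[:,2:])
    else: d=q[:,:2]/q[:,2:]
    return d*[K[0,0],K[1,1]]+[K[0,2],K[1,2]]
def tri(ua,ub,a="top",b="side"):
    c1,v1=ray(a,ua);c2,v2=ray(b,ub);A=np.c_[v1[0],-v2[0]]
    s=np.linalg.lstsq(A,c2-c1,rcond=None)[0];x=c1+v1[0]*s[0];y=c2+v2[0]*s[1];return (x+y)/2,np.linalg.norm(x-y)
E
python3 - <<'E'
import cv2,numpy as np
a=cv2.imread("pics/top0.png");b=cv2.imread("pics/side0.png")
A=cv2.resize(a[180:320,220:420],None,fx=4,fy=4,interpolation=cv2.INTER_CUBIC)
B=cv2.resize(b[130:330,240:400],None,fx=3,fy=3,interpolation=cv2.INTER_CUBIC)
cv2.imwrite("pics/A.png",A);cv2.imwrite("pics/B.png",B)
E
```

```text
(no output)
```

View pics/A.png

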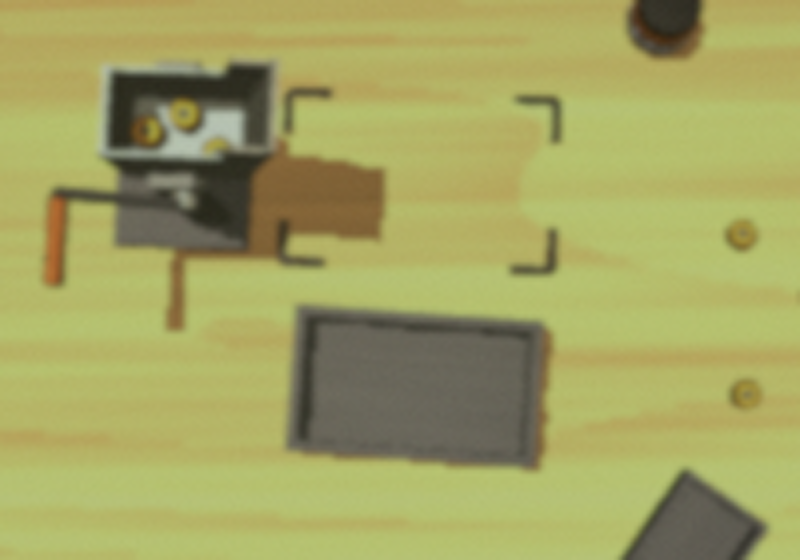

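View pics/B.png

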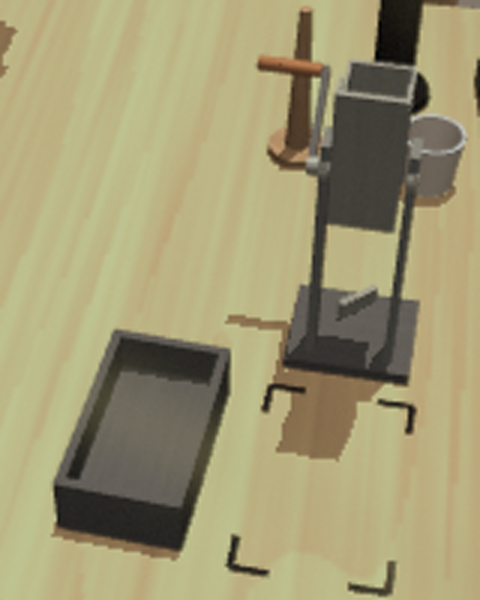

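The crop confirms the choice. The large block has top corners at crop pixels (298,307), (545,323), (535,467) and (288,450). The tape corners are at (288,92), (558,100), (552,271) and (283,262). The peg runs from (58,193) to (53,285), and beads show in the pot.

```bash
cat >> h.py <<'E'
def blockpose(im,guess,n="top",z=.055,obs=None):
    "mask of grey dark block near guess world xy -> rectangle on plane z"
    hsv=cv2.cvtColor(im,cv2.COLOR_RGB2HSV)
    m=((hsv[...,1]<70)&(hsv[...,2]<140)).astype(np.uint8)
    m=cv2.morphologyEx(m,cv2.MORPH_CLOSE,np.ones((3,3)))
    k,lab,st,ce=cv2.connectedComponentsWithStats(m)
    u=proj(n,[[*guess,z]],obs)[0];j=1+np.argmin(np.linalg.norm(ce[1:]-u,axis=1)+1e3*(st[1:,4]<800))
    c=max(cv2.findContours((lab==j).astype(np.uint8),0,1)[0],key=cv2.contourArea)[:,0,:]
    return c,st[j]
def rect(P):
    (c,s,a)=cv2.minAreaRect((P[:,:2]*1000).astype(np.float32))
    if s[0]>s[1]: a-=90;s=s[::-1]
    a=(a+90)%180-90
    return np.array(c)/1000,s,a   # a: direction of short side from world x, deg
E
python3 - <<'E'
from h import *
def S(c): return np.array(c)/4+[220,180]-.375
tp=np.array([[288,92],[558,100],[552,271],[283,262]])
P=plane("top",S(tp),0);print("tape",P.round(4),P.mean(0).round(4),"yaws",
 [np.degrees(np.arctan2(*(d[1::-1]))).round(2) for d in (P[0]-P[3],P[1]-P[2])],[np.degrees(np.arctan2(-d[0],d[1])).round(2)*-1 for d in (P[0]-P[1],P[3]-P[2])])
sc=np.array([[265,385],[413,403],[391,592],[231,567]])/3+[240,130]-.33
P=plane("side",sc,0);print("tape side",P.round(4),P.mean(0).round(4))
bc=np.array([[298,307],[545,323],[535,467],[288,450]])
P=plane("top",S(bc),.055);print("blk",P.round(4),P.mean(0).round(4))
im=cv2.imread("pics/top0.png")[:,:,::-1]
c,st=blockpose(im,P.mean(0)[:2]);print(st,rect(plane("top",c,.055)))
h=cv2.cvtColor(im,cv2.COLOR_RGB2HSV)
m=((h[...,0]>15)&(h[...,0]<32)&(h[...,1]>150)).astype(np.uint8)
for u in [(405,238),(433,232),(454,241),(424,253),(406,279)]:
    w=im[u[1]-6:u[1]+7,u[0]-6:u[0]+7].astype(int);bg=np.median(w.reshape(-1,3),0)
    d=np.abs(w-bg).sum(2);d[d<60]=0;yy,xx=np.mgrid[-6:7,-6:7]
    q=np.array(u)+[(d*xx).sum()/d.sum(),(d*yy).sum()/d.sum()]
    print("stray",q.round(1),plane("top",q,.012)[0].round(4))
for a,b in (((58,193),(327,69)),((53,285),(260,63))):
    print("peg",tri(S(a),np.array(b)/3+[240,130]-.33))
E
```

```text
tape [[ 0.6618  0.112   0.    ]
 [ 0.6525 -0.0813  0.    ]
 [ 0.53   -0.0744  0.    ]
 [ 0.5395  0.1168  0.    ]] [0.596  0.0183 0.    ] yaws [np.float64(-2.27), np.float64(-3.21)] [np.float64(2.75), np.float64(2.85)]
tape side [[ 0.5366  0.1192  0.    ]
 [ 0.6641  0.1172  0.    ]
 [ 0.6557 -0.078   0.    ]
 [ 0.5328 -0.0728  0.    ]] [0.5973 0.0214 0.    ]
blk [[ 0.5041  0.1027  0.055 ]
 [ 0.4905 -0.0655  0.055 ]
 [ 0.3931 -0.0567  0.055 ]
 [ 0.4069  0.1106  0.055 ]] [0.4487 0.0228 0.055 ]
[ 292  257   63   39 2177] (array([0.44941919, 0.02397857]), (96.88189697265625, 166.39016723632812), -4.746063232421875)
stray [404.6 238.7] [ 0.5514 -0.2064  0.012 ]
stray [432.7 232.5] [ 0.5677 -0.2856  0.012 ]
stray [453.5 241.6] [ 0.541  -0.3428  0.012 ]
stray [423.4 253.8] [ 0.508  -0.2575  0.012 ]
stray [405.4 278.2] [ 0.4406 -0.2052  0.012 ]
peg (array([0.56308509, 0.22970435, 0.25299984]), np.float64(0.0022212646496160868))
peg (array([0.50936613, 0.23324906, 0.25040218]), np.float64(0.0025626028330058967))
```

>>> step_arm(commands=[0,0.04,-0.09,0,0,0,0.01,0,0.08,-0.19,0,0,0,0.02,0,0.12,-0.28,0,0,0,0.03,0,0.16,-0.38,0,0,0,0.04,0,0.2,-0.48,0,0,0,0.05,0,0.24,-0.58,0,0,0,0.06,0,0.28,-0.67,0,0,0,0.07,0,0.31,-0.76,0,0,0,0.078,0,0.335,-0.83,0,0,0,0.078,0,0.335,-0.83,0,0,0,0.078])

```text
clock: 1.35
position: [0.3832, 0.0973, 0.2003]
ee_rot: [0.028, 1.0, 0.0, -0.0]
ft_force: [-0.3, 1.2, -0.1]
grip_width: 0.0
grasp_force: 0.0
```

>>> step_arm(commands=[0,0,0,-0.04,0,0,0,0,0,0,-0.08,0,0,0,0,0,0,-0.12,0,0,0,0,0,0,-0.16,0,0,0,0,0,0,-0.2,0,0,0,0,0,0,-0.24,0,0,0,0,0,0,-0.28,0,0,0,0,0,0,-0.3,0,0,0,0,0,0,-0.305,0,0,0,0,0,0,-0.305,0,0,0])

```text
clock: 2.6
position: [0.3828, 0.1004, 0.0177]
ee_rot: [0.025, 1.0, 0.0, 0.0]
ft_force: [0.2, -0.6, 0.8]
grip_width: 0.0
grasp_force: 0.0
```

```bash
python3 - <<'E'
from h import *
o=get_obs();print(o["joint_pos"].round(2),R.from_quat(o["ee_rot"]).as_matrix().round(3))
im=camera("side");cv2.imwrite("pics/s1.png",cv2.resize(im[130:380,180:400,::-1],None,fx=2.4,fy=2.4))
E
```

```text
[-0.8   0.02  0.44  2.25 -0.01  0.87  1.17] [[-0.999  0.05   0.   ]
 [ 0.05   0.999  0.   ]
 [-0.     0.    -1.   ]]
```

View pics/s1.png

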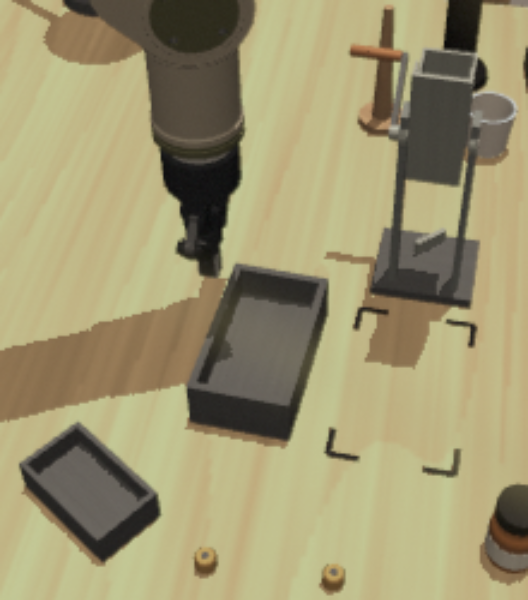

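The picture shows the closed fingers at about (208,268), standing behind the block's left rear corner, so the first push can start.

>>> step_arm(commands=[0,0.012,0,0,0,0,0,0,0.022,0,0,0,0,0,0,0.03,0,0,0,0,0,0,0.038,0,0,0,0,0,0,0.046,0,0,0,0,0,0,0.054,0,0,0,0,0,0,0.062,0,0,0,0,0,0,0.07,0,0,0,0,0,0,0.07,0,0,0,0,0,0,0.07,0,0,0,0,0])

```text
clock: 3.9
position: [0.4231, 0.1014, 0.017]
ee_rot: [0.024, 1.0, 0.0, -0.002]
ft_force: [-8.5, 6.6, 0.8]
grip_width: -0.0
grasp_force: 4.6
```

```bash
cat >> h.py <<'E'
def sideblock(save=None):
    "top rim corners of the block from the side view: fit lines to its visible front side"
    im=camera("side");
    if save: cv2.imwrite(save,im[:,:,::-1])
    return im
PL=np.array([.5965,.0195]);YAW=-2.8
def report(guess):
    im=camera("top");c,st=blockpose(im,guess);x,s,a=rect(plane("top",c,.055))
    r=R.from_euler("z",-YAW,degrees=True).as_matrix()[:2,:2]@(x-PL)
    print("block",x.round(4),"size",np.round(s,1),"yaw",round(a,1),"rel yaw",round(a-YAW,1),"rel pos",r.round(4),st)
    return im,x,a
E
python3 - <<'E'
from h import *
im,x,a=report([.46,.023])
cv2.imwrite("pics/t1.png",cv2.resize(im[170:350,210:470,::-1],None,fx=3,fy=3))
E
```

```text
block [0.4578 0.0195] size [105.5 166.3] yaw -16.7 rel yaw -13.9 rel pos [-0.1385 -0.0068] [ 299  247   61   50 1909]
```

View pics/t1.png

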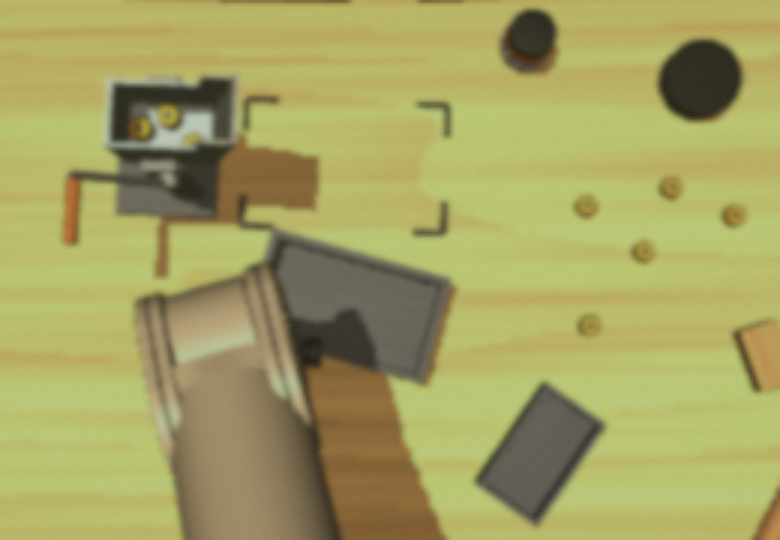

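The arm covers the block's left rear corner. The front edge shows at (275,232)–(452,285) and the right rear corner at (427,382).

```bash
cat >> h.py <<'E'
def rim(im,guess,yaw):
    "front edge and right edge of the block's top face, fitted in the top view around the guess (yaw deg)"
    g=cv2.cvtColor(im,cv2.COLOR_RGB2HSV);dark=(g[...,1].astype(float)-g[...,2]) # iron: low saturation
    s=g[...,1].astype(np.float32);out=[]
    r=R.from_euler("z",yaw,degrees=True).as_matrix()[:2,:2]
    def edge(P0,n,along,L0,L1):
        pts=[]
        for t in np.linspace(L0,L1,15):
            k=np.arange(-.014,.0141,.001);Q=np.array([P0+r@(np.array(along)*t+np.array(n)*d) for d in k])
            uv=proj("top",np.c_[Q,np.full(len(Q),.055)]).astype(np.float32)
            v=cv2.remap(s,uv[:,0].copy(),uv[:,1].copy(),1).ravel()
            gr=np.gradient(cv2.GaussianBlur(v[None],(5,1),0)[0]);j=gr.argmax()
            if gr[j]>2: pts.append(Q[j])
        pts=np.array(pts);vx,vy,x0,y0=cv2.fitLine((pts*1000).astype(np.float32),cv2.DIST_HUBER,0,.01,.01).ravel()
        return np.array([vx,vy]),np.array([x0,y0])/1000,len(pts)
    return edge
def pose(guess,yaw,L0=-.075,L1=.03,im=None):
    im=camera("top") if im is None else im
    for _ in range(3):
        r=R.from_euler("z",yaw,degrees=True).as_matrix()[:2,:2];e=rim(im,guess,yaw)
        d,p,n=e(np.array(guess)+r@[.05,0],[1,0],[0,1],L0,L1)
        d=d if d[1]>0 else -d;yaw=np.degrees(np.arctan2(-d[0],d[1]))
        r=R.from_euler("z",yaw,degrees=True).as_matrix()[:2,:2]
        d2,p2,n2=e(np.array(guess)+r@[0,-.085],[0,-1],[1,0],-.03,.045)
        ax=r.T@p;ay=r.T@p2;guess=r@[ax[0]-.05,ay[1]+.085]
    q=R.from_euler("z",-YAW,degrees=True).as_matrix()[:2,:2]@(guess-PL)
    print("block",guess.round(4),"yaw",round(yaw,2),"rel yaw",round(yaw-YAW,2),"rel pos mm",(q*1000).round(1),n,n2)
    r=R.from_euler("z",yaw,degrees=True).as_matrix()[:2,:2]
    print(" rear face pts: L",(guess+r@[-.05,.072]).round(4)," R",(guess+r@[-.05,-.072]).round(4))
    return guess,yaw
E
python3 - <<'E'
from h import *
im=cv2.imread("pics/top0.png")[:,:,::-1].copy();pose([.449,.0235],-4.7,-.07,.07,im)
pose([.4578,.0195],-16.7)
E
```

```text
block [0.4481 0.0249] yaw -4.7 rel yaw -1.9 rel pos mm [-148.5   -1.9] 15 15
 rear face pts: L [0.4042 0.1007]  R [ 0.3924 -0.0428]
block [0.4605 0.0197] yaw -17.15 rel yaw -14.35 rel pos mm [-135.9   -6.4] 15 15
 rear face pts: L [0.4339 0.1033]  R [ 0.3914 -0.0343]
```

>>> step_arm(commands=[0,-0.03,0,0,0,0,0,0,-0.065,0,0,0,0,0,0,-0.065,0,0.06,0,0,0,0,-0.07,-0.05,0.12,0,0,0,0,-0.08,-0.12,0.12,0,0,0,0,-0.088,-0.19,0.12,0,0,0,0,-0.088,-0.23,0.12,0,0,0,0,-0.088,-0.23,0.09,0,0,0,0,-0.088,-0.23,0.05,0,0,0,0,-0.088,-0.23,0.05,0,0,0])

```text
clock: 5.25
position: [0.371, -0.0384, 0.0466]
ee_rot: [0.025, 1.0, -0.001, -0.001]
ft_force: [-0.5, -0.1, -0.5]
grip_width: -0.0
grasp_force: 0.0
```

>>> step_arm(commands=[0,0,0,-0.03,0,0,0,0,0,0,-0.05,0,0,0,0,0.01,0,-0.05,0,0,0,0,0.022,0,-0.05,0,0,0,0,0.034,0,-0.05,0,0,0,0,0.046,0,-0.05,0,0,0,0,0.058,0,-0.05,0,0,0,0,0.07,0,-0.05,0,0,0,0,0.082,0,-0.05,0,0,0,0,0.094,0,-0.05,0,0,0])

```text
clock: 6.5
position: [0.4251, -0.0393, 0.0165]
ee_rot: [0.025, 1.0, -0.001, -0.004]
ft_force: [-12.1, -6.0, 1.7]
grip_width: 0.0
grasp_force: 6.1
```

>>> step_arm(commands=[0,0.01,0,0,0,0,0,0,0.02,0,0,0,0,0,0,0.025,0,0,0,0,0,0,0.03,0,0,0,0,0,0,0.03,0,0,0,0,0,0,0.03,0,0,0,0,0,0,0.03,0,0,0,0,0,0,0.03,0,0,0,0,0,0,0.03,0,0,0,0,0,0,0.03,0,0,0,0,0])

```text
clock: 7.75
position: [0.4438, -0.0394, 0.0167]
ee_rot: [0.025, 1.0, -0.001, -0.003]
ft_force: [-7.9, -6.2, -2.1]
grip_width: -0.0
grasp_force: 4.4
```

```bash
python3 - <<'E'
from h import *
im,x,a=report([.49,.018]);cv2.imwrite("pics/t2.png",cv2.resize(im[170:350,210:470,::-1],None,fx=3,fy=3))
pose([.49,.018],12,-.02,.07,im)
pose([.49,.018],9,-.02,.07,im)
E
```

```text
block [0.4923 0.0308] size [104.9 169.1] yaw 6.6 rel yaw 9.4 rel pos [-0.1047  0.0062] [ 288  238   63   43 1652]
block [0.4945 0.033 ] yaw 7.52 rel yaw 10.32 rel pos mm [-102.5    8.5] 15 8
 rear face pts: L [0.4355 0.0978]  R [ 0.4544 -0.0449]
block [0.4946 0.0329] yaw 7.54 rel yaw 10.34 rel pos mm [-102.5    8.4] 15 8
 rear face pts: L [0.4355 0.0977]  R [ 0.4545 -0.0451]
```

View pics/t2.png

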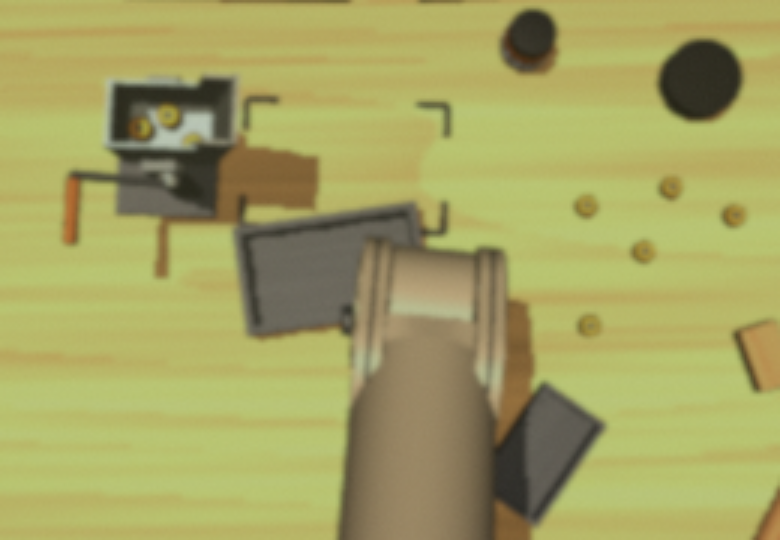

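The top view shows the front edge from (236,228) to (415,204), with the right edge partly hidden by the wrist. I'll use the left edge for lateral position and push on.

>>> step_arm(commands=[0,0.01,0,0,0,0,0,0,0.02,0,0,0,0,0,0,0.028,0,0,0,0,0,0,0.03,0,0,0,0,0,0,0.03,0,0,0,0,0,0,0.02,0,0,0,0,0,0,0,0,0,0,0,0,0,-0.03,0,0,0,0,0,0,-0.06,0,0,0,0,0,0,-0.06,0,0,0,0,0])

```text
clock: 9.05
position: [0.4095, -0.0373, 0.0176]
ee_rot: [0.025, 1.0, 0.001, 0.0]
ft_force: [0.6, -1.3, -0.3]
grip_width: -0.004
grasp_force: 0.0
```

```bash
sed -i 's/def pose(guess,yaw,L0=-.075,L1=.03,im=None):/def pose(guess,yaw,L0=-.075,L1=.03,im=None,sg=-1):/; s/r@\[0,-.085\],\[0,-1\]/r@[0,sg*.085],[0,sg]/; s/ay\[1\]+.085/ay[1]-sg*.085/' h.py; python3 - <<'E'
from h import *
im,x,a=report([.50,.03])
pose([.50,.030],a,-.02,.07,im,1)
pose([.50,.030],a,-.04,.07,im,-1)
E
```

```text
block [0.5059 0.0365] size [100.  168.2] yaw 14.6 rel yaw 17.4 rel pos [-0.0913  0.0125] [ 285  231   68   50 2171]
block [0.5046 0.0354] yaw 14.23 rel yaw 17.03 rel pos mm [-92.6  11.4] 15 15
 rear face pts: L [0.4384 0.0929]  R [ 0.4738 -0.0467]
block [0.5039 0.0377] yaw 13.83 rel yaw 16.63 rel pos mm [-93.4  13.6] 15 15
 rear face pts: L [0.4381 0.0956]  R [ 0.4726 -0.0442]
```

>>> step_arm(commands=[0,0,0.08,0,0,0,0,0,0,0.16,0,0,0,0,0,0,0.22,0,0,0,0,0,0,0.22,0,0,0,0,0,0.012,0.22,0,0,0,0,0,0.024,0.22,0,0,0,0,0,0.036,0.22,0,0,0,0,0,0.048,0.22,0,0,0,0,0,0.06,0.22,0,0,0,0,0,0.072,0.22,0,0,0,0])

```text
clock: 10.35
position: [0.4504, 0.0942, 0.0162]
ee_rot: [0.025, 1.0, 0.0, -0.004]
ft_force: [-13.6, 6.9, 5.5]
grip_width: -0.006
grasp_force: 6.6
```

>>> step_arm(commands=[0,0.012,0,0,0,0,0,0,0.024,0,0,0,0,0,0,0.036,0,0,0,0,0,0,0.048,0,0,0,0,0,0,0.056,0,0,0,0,0,0,0.06,0,0,0,0,0,0,0.06,0,0,0,0,0,0,0.06,0,0,0,0,0,0,0.05,0,0,0,0,0,0,0.05,0,0,0,0,0])

```text
clock: 11.6
position: [0.4836, 0.0934, 0.0174]
ee_rot: [0.025, 1.0, -0.0, 0.0]
ft_force: [0.3, -0.4, -0.1]
grip_width: -0.0
grasp_force: 0.0
```

```bash
python3 - <<'E'
from h import *
im,x,a=report([.53,.02])
pose([.535,.02],a,-.075,.02,im,-1)
E
```

```text
block [0.5308 0.0212] size [111.8 164.6] yaw -5.8 rel yaw -3.0 rel pos [-0.0657 -0.0015] [ 295  224   61   43 1650]
block [0.5361 0.0245] yaw -8.88 rel yaw -6.08 rel pos mm [-60.5   2.1] 15 15
 rear face pts: L [0.4978 0.1034]  R [ 0.4756 -0.0389]
```

>>> step_arm(commands=[0,0.008,0,0,0,0,0,0,0.016,0,0,0,0,0,0,0.024,0,0,0,0,0,0,0.032,0,0,0,0,0,0,0.038,0,0,0,0,0,0,0.04,0,0,0,0,0,0,0.04,0,0,0,0,0,0,0.02,0,0,0,0,0,0,0,0,0,0,0,0,0,-0.02,0,0,0,0,0])

```text
clock: 12.9
position: [0.4708, 0.0938, 0.0174]
ee_rot: [0.025, 1.0, 0.0, 0.0]
ft_force: [0.0, -0.1, 1.0]
grip_width: 0.003
grasp_force: 0.0
```

```bash
python3 - <<'E'
from h import *
im,x,a=report([.54,.02])
pose([.543,.02],-15,-.075,.02,im,-1)
E
```

```text
block [0.5447 0.0199] size [ 98.5 169.1] yaw -17.0 rel yaw -14.2 rel pos [-0.0518 -0.0021] [ 293  217   65   50 1868]
block [0.5446 0.0214] yaw -16.97 rel yaw -14.17 rel pos mm [-52.   -0.6] 15 15
 rear face pts: L [0.5178 0.1049]  R [ 0.4757 -0.0328]
```

>>> step_arm(commands=[0,-0.035,-0.02,0,0,0,0,0,-0.035,-0.11,0,0,0,0,0,-0.035,-0.19,0,0,0,0,0,-0.035,-0.212,0,0,0,0,0,-0.023,-0.212,0,0,0,0,0,-0.011,-0.216,0,0,0,0,0,0.001,-0.222,0,0,0,0,0,0.013,-0.228,0,0,0,0,0,0.025,-0.234,0,0,0,0,0,0.037,-0.24,0,0,0,0])

```text
clock: 14.2
position: [0.4911, -0.0489, 0.0162]
ee_rot: [0.024, 1.0, 0.0, -0.003]
ft_force: [-11.7, -0.0, 7.2]
grip_width: 0.002
grasp_force: 5.7
```

>>> step_arm(commands=[0,0.012,-0.006,0,0,0,0,0,0.024,-0.012,0,0,0,0,0,0.032,-0.016,0,0,0,0,0,0.036,-0.018,0,0,0,0,0,0.036,-0.018,0,0,0,0,0,0.036,-0.018,0,0,0,0,0,0.036,-0.018,0,0,0,0,0,0.036,-0.018,0,0,0,0,0,0.036,-0.018,0,0,0,0,0,0.036,-0.018,0,0,0,0])

```text
clock: 15.45
position: [0.5134, -0.0592, 0.0162]
ee_rot: [0.024, 1.0, 0.0, -0.003]
ft_force: [-7.3, 1.5, 0.7]
grip_width: 0.0
grasp_force: 3.5
```

```bash
python3 - <<'E'
from h import *
im,x,a=report([.57,.02])
g=pose([.57,.02],max(a,2),-.02,.07,im,1)
E
```

```text
block [0.5624 0.0324] size [102.  139.9] yaw 5.0 rel yaw 7.8 rel pos [-0.0347  0.0112] [ 294  214   50   42 1575]
block [0.5641 0.017 ] yaw 8.44 rel yaw 11.24 rel pos mm [-32.2  -4.1] 15 15
 rear face pts: L [0.5041 0.0809]  R [ 0.5252 -0.0615]
```

>>> step_arm(commands=[0,-0.02,0,0,0,0,0,0,-0.06,-0.03,0,0,0,0,0,-0.1,-0.06,0,0,0,0,0,-0.1,-0.06,0,0,0,0,0,-0.1,-0.06,0,0,0,0,0,-0.1,-0.06,0,0,0,0,0,-0.1,-0.06,0,0,0,0,0,-0.1,-0.06,0,0,0,0,0,-0.1,-0.06,0,0,0,0,0,-0.1,-0.06,0,0,0,0])

```text
clock: 16.75
position: [0.4552, -0.0967, 0.0173]
ee_rot: [0.025, 1.0, 0.0, -0.0]
ft_force: [-0.1, -0.7, -0.6]
grip_width: -0.006
grasp_force: 0.0
```

```bash
python3 - <<'E'
from h import *
im,x,a=report([.57,.02])
g=pose(x,a,-.02,.07,im,1)
cv2.imwrite("pics/t3.png",cv2.resize(im[180:310,230:430,::-1],None,fx=4,fy=4))
E
```

```text
block [0.5642 0.0181] size [ 98.9 170.6] yaw 7.2 rel yaw 10.0 rel pos [-0.0322 -0.003 ] [ 293  213   65   43 2161]
block [0.5638 0.0176] yaw 8.34 rel yaw 11.14 rel pos mm [-32.6  -3.5] 15 15
 rear face pts: L [0.5039 0.0816]  R [ 0.5248 -0.0609]
```

View pics/t3.png

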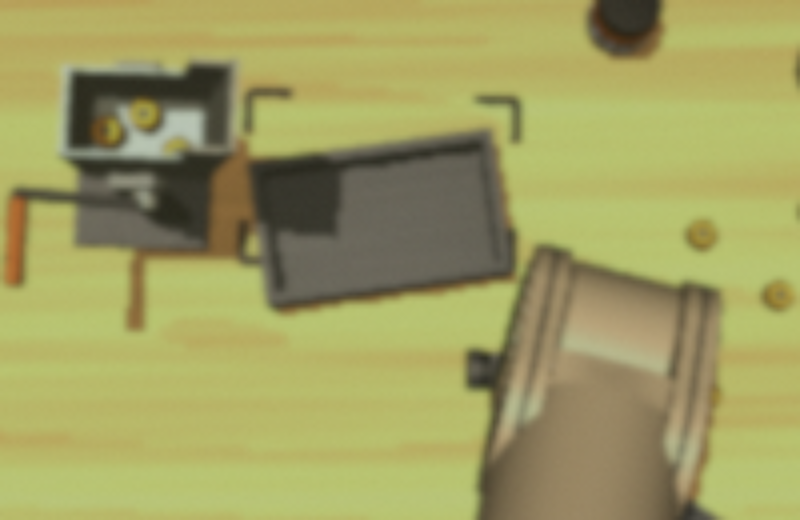

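The block is at +10 to +11° relative to the stand. Its front edge runs from (253,165) to (490,132) in the crop, 32 mm short of the place and centred laterally. I'll push the same corner a bit further, then do a third left swing and square up from the right.

>>> step_arm(commands=[0,0,0.061,0,0,0,0,0,0.05,0.061,0,0,0,0,0,0.09,0.061,0,0,0,0,0,0.098,0.058,0,0,0,0,0,0.106,0.055,0,0,0,0,0,0.114,0.051,0,0,0,0,0,0.117,0.05,0,0,0,0,0,0.117,0.05,0,0,0,0,0,0.09,0.05,0,0,0,0,0,0.03,0.03,0,0,0,0])

```text
clock: 18.05
position: [0.4729, -0.0788, 0.0173]
ee_rot: [0.024, 1.0, -0.0, 0.0]
ft_force: [-0.9, -0.1, 0.7]
grip_width: -0.002
grasp_force: 0.0
```

```bash
python3 - <<'E'
from h import *
im,x,a=report([.57,.02])
g=pose([.567,.017],11,-.02,.07,im,1)
E
```

```text
block [0.5667 0.0185] size [ 98.6 166.6] yaw 11.0 rel yaw 13.8 rel pos [-0.0297 -0.0024] [ 293  210   62   47 2061]
block [0.5669 0.0162] yaw 12.33 rel yaw 15.13 rel pos mm [-29.4  -4.7] 15 15
 rear face pts: L [0.5027 0.0759]  R [ 0.5334 -0.0648]
```

>>> step_arm(commands=[0,-0.013,0.06,0,0,-0.05,0,0,-0.013,0.13,0,0,-0.1,0,0,-0.013,0.2,0,0,-0.139,0,0,-0.013,0.25,0,0,-0.139,0,0,-0.013,0.25,0,0,-0.139,0,0,0,0.25,0,0,-0.139,0,0,0.012,0.25,0,0,-0.139,0,0,0.024,0.253,0,0,-0.139,0,0,0.036,0.257,0,0,-0.139,0,0,0.048,0.261,0,0,-0.139,0])

```text
clock: 19.35
position: [0.5026, 0.0777, 0.0174]
ee_rot: [0.024, 0.976, 0.005, 0.217]
ft_force: [-0.1, -0.2, 0.7]
grip_width: 0.002
grasp_force: 0.0
```

>>> step_arm(commands=[0,0.01,0.004,0,0,0,0,0,0.02,0.008,0,0,0,0,0,0.03,0.012,0,0,0,0,0,0.036,0.015,0,0,0,0,0,0.04,0.016,0,0,0,0,0,0.04,0.016,0,0,0,0,0,0.04,0.016,0,0,0,0,0,0.02,0.016,0,0,0,0,0,-0.02,0.016,0,0,0,0,0,-0.06,0.0,0,0,0,0])

```text
clock: 20.6
position: [0.4652, 0.079, 0.0175]
ee_rot: [0.023, 0.976, 0.006, 0.216]
ft_force: [-23.7, 0.9, -27.3]
grip_width: 0.002
grasp_force: 0.0
```

```bash
python3 - <<'E'
from h import *
print(plane("top",[[290,196],[289,219]],.31))
im,x,a=report([.58,.02])
g=pose([.583,.015],-6,-.075,.0,im,-1)
cv2.imwrite("pics/t4.png",cv2.resize(im[180:310,230:430,::-1],None,fx=4,fy=4))
E
```

```text
[[0.62487071 0.0931661  0.31      ]
 [0.57308059 0.09592396 0.31      ]]
block [0.573  0.0171] size [ 98.8 170.6] yaw 4.0 rel yaw 6.8 rel pos [-0.0233 -0.0035] [ 295  211   63   41 2166]
block [0.5729 0.0192] yaw 3.57 rel yaw 6.37 rel pos mm [-23.6  -1.5] 15 15
 rear face pts: L [0.5185 0.0879]  R [ 0.5275 -0.0558]
```

View pics/t4.png

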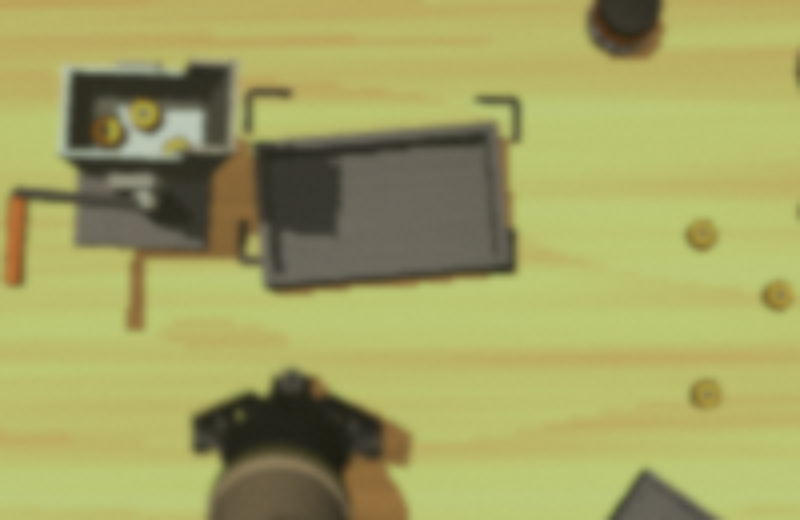

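The block is now at +6.4°, square laterally, 24 mm short. The gripper, retracted and tilted, is at about (290,400) in the crop. I'll continue this left push.

>>> step_arm(commands=[0,0.03,0.01,0,0,0,0,0,0.06,0.01,0,0,0,0,0,0.08,0.01,0,0,0,0,0,0.09,0.013,0,0,0,0,0,0.098,0.016,0,0,0,0,0,0.106,0.019,0,0,0,0,0,0.114,0.022,0,0,0,0,0,0.122,0.025,0,0,0,0,0,0.122,0.025,0,0,0,0,0,0.122,0.025,0,0,0,0])

```text
clock: 21.9
position: [0.5378, 0.093, 0.0164]
ee_rot: [0.024, 0.976, 0.005, 0.215]
ft_force: [-4.7, 1.7, -0.2]
grip_width: 0.001
grasp_force: 2.7
```

```bash
python3 - <<'E'
from h import *
im,x,a=report([.58,.02])
g=pose([.583,.015],-6,-.075,.0,im,-1)
g=pose([.583,.015],-1,-.075,.0,im,-1)
cv2.imwrite("pics/t5.png",cv2.resize(im[180:310,230:430,::-1],None,fx=4,fy=4))
E
```

```text
block [0.5617 0.0282] size [132.3 186.1] yaw -1.0 rel yaw 1.8 rel pos [-0.0351  0.007 ] [ 287  211   69   49 2223]
block [0.5782 0.0193] yaw -2.98 rel yaw -0.18 rel pos mm [-18.3  -1.1] 15 15
 rear face pts: L [0.532  0.0938]  R [ 0.5245 -0.05  ]
block [0.5781 0.0192] yaw -2.94 rel yaw -0.14 rel pos mm [-18.4  -1.2] 15 15
 rear face pts: L [0.5318 0.0937]  R [ 0.5245 -0.0501]
```

>>> step_arm(commands=[0,0.008,0.003,0,0,0,0,0,0.016,0.006,0,0,0,0,0,0.024,0.009,0,0,0,0,0,0.032,0.011,0,0,0,0,0,0.04,0.014,0,0,0,0,0,0.044,0.015,0,0,0,0,0,0.044,0.015,0,0,0,0,0,0.03,0.015,0,0,0,0,0,0,0.01,0,0,0,0,0,-0.05,0.0,0,0,0,0])

```text
clock: 23.2
position: [0.5091, 0.0932, 0.0178]
ee_rot: [0.024, 0.976, 0.006, 0.217]
ft_force: [0.2, 0.5, -0.8]
grip_width: -0.004
grasp_force: 0.0
```

```bash
python3 - <<'E'
from h import *
im,x,a=report([.58,.02])
g=pose([.583,.017],a,-.075,.05,im,-1)
cv2.imwrite("pics/t6.png",cv2.resize(im[180:310,230:430,::-1],None,fx=4,fy=4))
E
```

```text
block [0.5879 0.018 ] size [ 99.3 168.3] yaw -14.8 rel yaw -12.0 rel pos [-0.0085 -0.0019] [ 292  202   67   48 2155]
block [0.5877 0.0192] yaw -14.77 rel yaw -11.97 rel pos mm [-8.8 -0.8] 15 15
 rear face pts: L [0.5577 0.1015]  R [ 0.521  -0.0377]
```

View pics/t6.png

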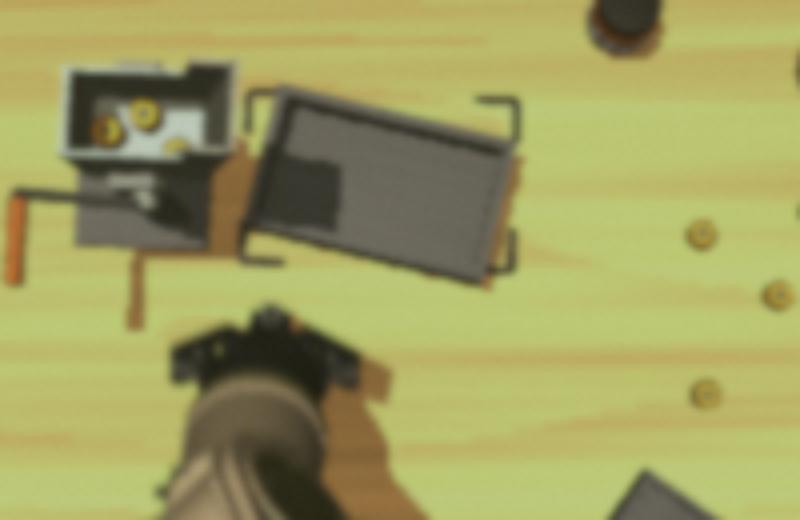

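Now the block is at −12°, with its corners touching the tape on the front-left. A final right-corner push will square it.

>>> step_arm(commands=[0,-0.024,-0.05,0,0,0,0,0,-0.024,-0.14,0,0,0,0,0,-0.024,-0.219,0,0,0,0,0,-0.01,-0.219,0,0,0,0,0,0.01,-0.219,0,0,0,0,0,0.02,-0.222,0,0,0,0,0,0.03,-0.226,0,0,0,0,0,0.04,-0.23,0,0,0,0,0,0.048,-0.234,0,0,0,0,0,0.048,-0.234,0,0,0,0])

```text
clock: 24.5
position: [0.5365, -0.0471, 0.016]
ee_rot: [0.024, 0.976, 0.005, 0.214]
ft_force: [-5.2, -0.1, 2.1]
grip_width: -0.001
grasp_force: 3.0
```

```bash
python3 - <<'E'
from h import *
im,x,a=report([.59,.02])
g=pose([.592,.017],-9,-.02,.07,im,1)
g=pose([.592,.017],-9,-.07,.07,im,-1)
E
```

```text
block [0.5739 0.0204] size [136.1 170.5] yaw -10.1 rel yaw -7.3 rel pos [-0.0226 -0.0002] [ 292  203   67   57 2242]
block [0.5918 0.0157] yaw -9.83 rel yaw -7.03 rel pos mm [-4.5 -4. ] 15 15
 rear face pts: L [0.5548 0.0952]  R [ 0.5302 -0.0467]
block [0.592 0.019] yaw -9.64 rel yaw -6.84 rel pos mm [-4.5 -0.7] 15 15
 rear face pts: L [0.5548 0.0983]  R [ 0.5306 -0.0436]
```

>>> step_arm(commands=[0,0.005,-0.002,0,0,0,0,0,0.01,-0.003,0,0,0,0,0,0.014,-0.005,0,0,0,0,0,0.018,-0.006,0,0,0,0,0,0.021,-0.007,0,0,0,0,0,0.021,-0.007,0,0,0,0,0,0.021,-0.007,0,0,0,0,0,0.0,-0.007,0,0,0,0,0,-0.03,-0.007,0,0,0,0,0,-0.08,-0.007,0,0,0,0])

```text
clock: 25.8
position: [0.4898, -0.0511, 0.0176]
ee_rot: [0.024, 0.976, 0.006, 0.217]
ft_force: [0.5, 1.0, 0.8]
grip_width: -0.002
grasp_force: 0.0
```

```bash
python3 - <<'E'
from h import *
im,x,a=report([.59,.02])
g=pose([.596,.019],-4,-.07,.07,im,1)
g=pose([.596,.019],-4,-.07,.07,im,-1)
s=camera("side");cv2.imwrite("pics/s2.png",cv2.resize(s[200:350,240:400,::-1],None,fx=4,fy=4))
E
```

```text
block [0.5969 0.0176] size [101.2 168.1] yaw -3.2 rel yaw -0.4 rel pos [ 0.0005 -0.0019] [ 294  203   63   39 2167]
block [0.597  0.0165] yaw -4.19 rel yaw -1.39 rel pos mm [ 0.7 -2.9] 15 15
 rear face pts: L [0.5524 0.092 ]  R [ 0.5419 -0.0516]
block [0.5971 0.0196] yaw -4.23 rel yaw -1.43 rel pos mm [0.6 0.1] 15 15
 rear face pts: L [0.5526 0.0951]  R [ 0.542  -0.0485]
```

View pics/s2.png

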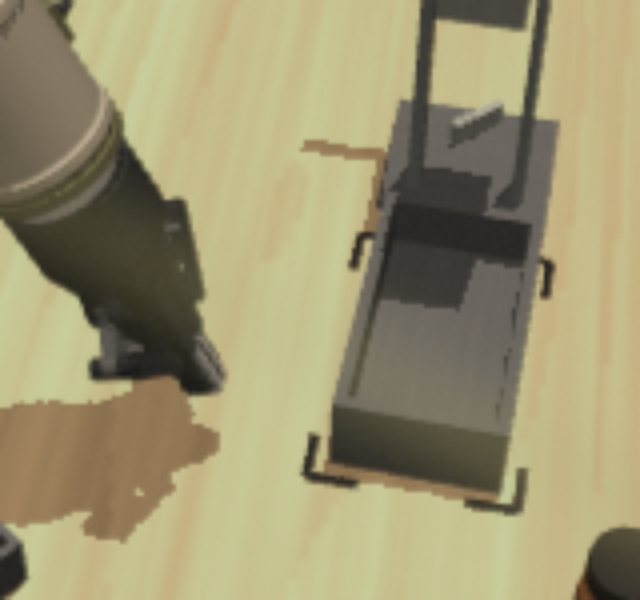

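The block sits inside all four tape corners. In the crop the near tape corners are at (310,475) and (520,505), and the block's bottom edge at (330,460)–(500,495) lies inside them; it is square to about 1°. Next is the peg.

>>> step_arm(commands=[0,-0.02,0,0.08,0,0.04,0,0,-0.02,0,0.18,0,0.08,0,20,-0.02,0,0.28,0,0.12,0,50,0,0,0.38,0,0.139,0,50,0.01,0.02,0.48,0,0.139,0,50,0.02,0.1,0.55,0,0.139,0,50,0.03,0.2,0.58,0,0.139,0,50,0.04,0.3,0.58,0,0.139,0,50,0.05,0.4,0.58,0,0.139,0,50,0.053,0.472,0.58,0,0.139,0])

```text
clock: 27.15
position: [0.5217, 0.2348, 0.3654]
ee_rot: [0.024, 1.0, 0.001, 0.0]
ft_force: [0.8, -0.5, -0.1]
grip_width: 0.587
grasp_force: 0.0
```

>>> step_arm(commands=[50,0,0,0,0,0,0,50,0,0,0,0,0,0,50,0,0,0,0,0,0,50,0,0,0,0,0,0,50,0,0,0,0,0,0,50,0,0,0,0,0,0,50,0,0,0,0,0,0,50,0,0,0,0,0,0,50,0,0,0,0,0,0,50,0,0,0,0,0,0])

```text
clock: 28.4
position: [0.5218, 0.2315, 0.3654]
ee_rot: [0.025, 1.0, 0.0, -0.0]
ft_force: [-0.0, -0.2, 0.2]
grip_width: 0.586
grasp_force: 0.0
```

```bash
python3 - <<'E'
from h import *
o=get_obs();w=camera("wrist");s=camera("side")
u=proj("wrist",[[.509,.233,.25],[.563,.23,.25],[.5008,.233,.25],[.5528,.231,.25]],o);print(u.round(0),o["joint_pos"].round(2))
cv2.imwrite("pics/w1.png",w[:,:,::-1])
h=cv2.cvtColor(w,cv2.COLOR_RGB2HSV);m=((h[...,0]<13)&(h[...,1]>150)&(h[...,2]>80)).astype(np.uint8)
k,l,st,ce=cv2.connectedComponentsWithStats(m)
for j in range(1,k):
    if st[j,4]>150: print(st[j],ce[j].round(1),plane("wrist",ce[j],.25,o)[0].round(4))
E
```

```text
[[318. 210.]
 [318. 273.]
 [318. 200.]
 [318. 262.]] [-0.21  0.2  -0.36  1.29  0.07  1.66  0.97]
[311 209  13  37 184] [317.1 224.4] [0.5207 0.2315 0.25  ]
[289 352  31  31 394] [306.4 365.6] [0.6571 0.2145 0.25  ]
[276 361  19  26 255] [286.2 372.2] [0.6644 0.1947 0.25  ]
```

View pics/w1.png

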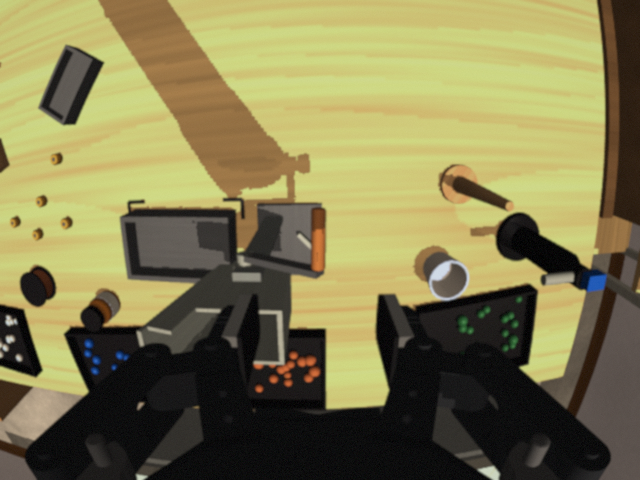

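The peg is visible at (312–325, 208–273) between and ahead of the open fingers, as predicted: y ≈ 0.232, x about 0.507–0.56. I'll go down and grip it.

>>> step_arm(commands=[50,0.009,0,-0.04,0,0,0,50,0.009,0,-0.09,0,0,0,50,0.009,0,-0.14,0,0,0,50,0.009,0,-0.19,0,0,0,50,0.009,0,-0.22,0,0,0,50,0.009,0,-0.224,0,0,0,0,0.009,0,-0.224,0,0,0,0,0.009,0,-0.224,0,0,0,0,0.009,0,-0.224,0,0,0,0,0.009,0,-0.224,0,0,0], squeeze=30)

```text
clock: 29.75
position: [0.5274, 0.2315, 0.2313]
ee_rot: [0.025, 1.0, 0.0, 0.0]
ft_force: [-0.6, -0.0, -0.3]
grip_width: 0.002
grasp_force: 0.0
```

```bash
python3 - <<'E'
from h import *
o=get_obs();s=camera("side");t=camera("top");w=camera("wrist")
a=cv2.resize(s[110:240,290:420,::-1],(400,400),interpolation=2)
b=cv2.resize(w[180:380,220:420,::-1],(400,400),interpolation=2)
cv2.imwrite("pics/c1.png",np.hstack([a,b]))
print(proj("side",[o["position"],[.535,.232,.25]]))
E
```

```text
[[332.91367613 158.46865646]
 [336.43390354 152.14234553]]
```

View pics/c1.png

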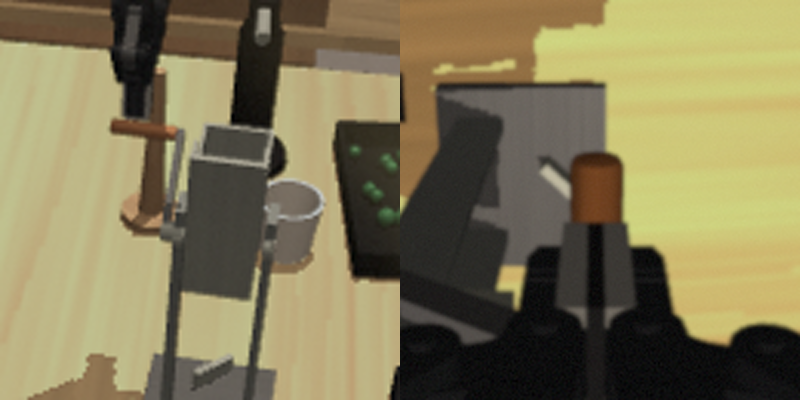

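```bash
python3 - <<'E'
from h import *
o=get_obs();p=np.array(o["position"])
for d in(0,.01,.02,.03,.04): print(d,proj("wrist",p+[-.011,0,d],o).round(0),proj("wrist",p+[.0,0,d],o).round(0),proj("side",p+[0,0,d]).round(0))
P=np.array([.4898,-.0511,.0176]);z=np.array([.42,0,-.906])
print([proj("side",P-z*d).round(0) for d in (0,.02,.03)])
E
```

```text
0 [[316. 263.]] [[317. 284.]] [[333. 159.]]
0.01 [[316. 271.]] [[317. 292.]] [[333. 155.]]
0.02 [[316. 279.]] [[317. 301.]] [[333. 152.]]
0.03 [[316. 288.]] [[317. 311.]] [[333. 148.]]
0.04 [[316. 299.]] [[317. 323.]] [[334. 144.]]
[array([[300., 304.]]), array([[296., 299.]]), array([[294., 296.]])]
```

Both views put the real fingertips about 31 mm behind the reported TCP, so the tips stopped just above the peg. I'll account for that: open, go 31 mm lower, and grip.

>>> step_arm(commands=[50,0,0,0.01,0,0,0,50,0,0,0.01,0,0,0,50,0,0,0,0,0,0,50,0,0,-0.02,0,0,0,50,0,0,-0.04,0,0,0,50,0,0,-0.052,0,0,0,0,0,0,-0.052,0,0,0,0,0,0,-0.052,0,0,0,0,0,0,-0.052,0,0,0,0,0,0,-0.052,0,0,0], squeeze=30)

```text
clock: 31.15
position: [0.5275, 0.2318, 0.2002]
ee_rot: [0.025, 1.0, 0.0, 0.0]
ft_force: [-0.4, 1.1, 0.8]
grip_width: 0.124
grasp_force: 29.3
```

>>> step_arm(commands=[0,-0.0004,-0.0077,0.0117,0,0,0,0,-0.0008,-0.0163,0.0225,0,0,0,0,-0.0013,-0.0263,0.0323,0,0,0,0,-0.0018,-0.0372,0.0412,0,0,0,0,-0.0024,-0.0488,0.0488,0,0,0,0,-0.003,-0.0612,0.0552,0,0,0,0,-0.0036,-0.0743,0.0602,0,0,0,0,-0.0043,-0.0877,0.0637,0,0,0,0,-0.005,-0.1015,0.066,0,0,0,0,-0.0056,-0.1155,0.0667,0,0,0])

```text
clock: 32.4
position: [0.5241, 0.1644, 0.2416]
ee_rot: [0.024, 1.0, 0.002, 0.001]
ft_force: [-1.6, 6.4, 6.8]
grip_width: 0.127
grasp_force: 31.5
```

>>> step_arm(commands=[0,-0.0007,-0.0139,-0.0007,0,0,0,0,-0.0014,-0.0277,-0.003,0,0,0,0,-0.002,-0.0412,-0.0065,0,0,0,0,-0.0026,-0.0542,-0.0115,0,0,0,0,-0.0032,-0.0667,-0.0178,0,0,0,0,-0.0038,-0.0783,-0.0255,0,0,0,0,-0.0043,-0.0892,-0.0343,0,0,0,0,-0.0048,-0.0992,-0.0442,0,0,0,0,-0.0052,-0.1078,-0.055,0,0,0,0,-0.0056,-0.1155,-0.0667,0,0,0])

```text
clock: 33.65
position: [0.5206, 0.093, 0.1996]
ee_rot: [0.025, 1.0, 0.0, 0.0]
ft_force: [-2.0, 6.5, 17.5]
grip_width: 0.122
grasp_force: 34.6
```

>>> step_arm(commands=[0,0,-0.002,-0.003,0,0,0,0,0,-0.0033,-0.0058,0,0,0,0,0,-0.0033,-0.0058,0,0,0,0,0,-0.0033,-0.0058,0,0,0,0,0,-0.0033,-0.0058,0,0,0,0,0,-0.0033,-0.0058,0,0,0,0,0,-0.0033,-0.0058,0,0,0,0,0,-0.0033,-0.0058,0,0,0,0,0,-0.0033,-0.0058,0,0,0,0,0,-0.0033,-0.0058,0,0,0])

```text
clock: 34.9
position: [0.5209, 0.093, 0.1992]
ee_rot: [0.024, 1.0, 0.001, 0.001]
ft_force: [-9.8, 8.3, 24.5]
grip_width: 0.127
grasp_force: 34.2
```

```bash
python3 - <<'E'
from h import *
s=camera("side");t=camera("top")
a=cv2.resize(s[120:340,260:420,::-1],(400,550),interpolation=2)
b=cv2.resize(t[180:290,250:330,::-1],(400,550),interpolation=2)
cv2.imwrite("pics/c2.png",np.hstack([a,b]))
E
```

```text
(no output)
```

View pics/c2.png

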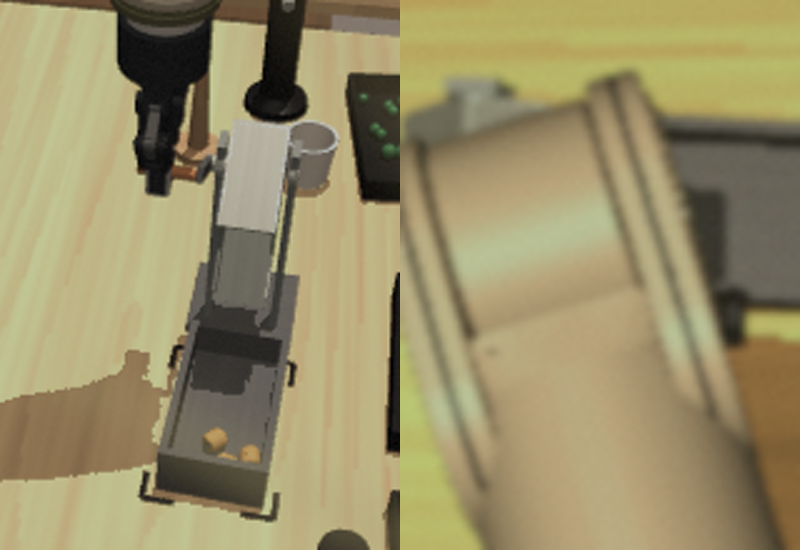

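The pot is fully tipped and hard on its stop (24 N). Beads lie in the basin at (215,440) and (250,455), with a third partly hidden. Now I'll bring it upright.

>>> step_arm(commands=[0,0.0005,0.011,0.0175,0,0,0,0,0.001,0.0196,0.0283,0,0,0,0,0.0015,0.0296,0.0381,0,0,0,0,0.002,0.0405,0.047,0,0,0,0,0.0026,0.0521,0.0546,0,0,0,0,0.0032,0.0645,0.061,0,0,0,0,0.0038,0.0776,0.066,0,0,0,0,0.0045,0.091,0.0695,0,0,0,0,0.0051,0.1048,0.0718,0,0,0,0,0.0058,0.1188,0.0725,0,0,0])

```text
clock: 36.25
position: [0.5245, 0.1597, 0.2409]
ee_rot: [0.026, 1.0, -0.002, 0.0]
ft_force: [-1.9, -7.5, 4.3]
grip_width: 0.125
grasp_force: 32.0
```

>>> step_arm(commands=[0,0.0007,0.0139,-0.0007,0,0,0,0,0.0014,0.0277,-0.003,0,0,0,0,0.002,0.0412,-0.0065,0,0,0,0,0.0026,0.0542,-0.0115,0,0,0,0,0.0032,0.0667,-0.0178,0,0,0,0,0.0038,0.0783,-0.0255,0,0,0,0,0.0043,0.0892,-0.0343,0,0,0,0,0.0048,0.0992,-0.0442,0,0,0,0,0.0052,0.1078,-0.055,0,0,0,0,0.0056,0.1155,-0.0667,0,0,0])

```text
clock: 37.5
position: [0.5283, 0.2302, 0.2007]
ee_rot: [0.026, 1.0, -0.001, 0.001]
ft_force: [0.1, -4.9, 5.4]
grip_width: 0.125
grasp_force: 33.7
```

>>> step_arm(commands=[0,0,0.002,-0.003,0,0,0,0,0,0.0033,-0.0058,0,0,0,0,0,0.0033,-0.0058,0,0,0,0,0,0.0033,-0.0058,0,0,0,0,0,0.0033,-0.0058,0,0,0,0,0,0.0033,-0.0058,0,0,0,0,0,0.0033,-0.0058,0,0,0,0,0,0.0033,-0.0058,0,0,0,0,0,0.0033,-0.0058,0,0,0,0,0,0.0033,-0.0058,0,0,0])

```text
clock: 38.75
position: [0.5284, 0.2317, 0.198]
ee_rot: [0.026, 1.0, -0.001, 0.001]
ft_force: [-1.2, -7.0, 9.4]
grip_width: 0.128
grasp_force: 34.3
```

>>> step_arm(commands=[0,0,0.0025,-0.0043,0,0,0,0,0,0.0025,-0.0043,0,0,0,0,0,0.0025,-0.0043,0,0,0,0,0,0.0025,-0.0043,0,0,0,0,0,0.0025,-0.0043,0,0,0,0,0,0.0025,-0.0043,0,0,0,0,0,0.0025,-0.0043,0,0,0,0,0,0.0025,-0.0043,0,0,0,0,0,0.0025,-0.0043,0,0,0,0,0,0.0025,-0.0043,0,0,0])

```text
clock: 40.0
position: [0.5287, 0.2318, 0.1973]
ee_rot: [0.027, 1.0, -0.002, 0.002]
ft_force: [-8.7, -15.7, 25.2]
grip_width: 0.128
grasp_force: 36.1
```

>>> step_arm(commands=[30,0,0,0,0,0,0,45,0,0,0,0,0,0,50,0,0,0.0,0,0,0,50,0,0,0.02,0,0,0,50,0,0,0.06,0,0,0,50,0,0,0.12,0,0,0,50,-0.03,0,0.2,0,0,0,50,-0.06,0,0.25,0,0,0,50,-0.08,-0.05,0.25,0,0,0,50,-0.1,-0.12,0.25,0,0,0])

```text
clock: 41.25
position: [0.4668, 0.1633, 0.3448]
ee_rot: [0.024, 1.0, 0.0, 0.0]
ft_force: [-0.1, -0.5, 0.9]
grip_width: 0.588
grasp_force: 0.0
```

>>> step_arm(commands=[50,0,-0.09,0,0,0,0,50,0,-0.18,0,0,0,0,50,0.01,-0.28,0,0,0,0,50,0.02,-0.38,0,0,0,0,50,0.03,-0.48,0,0,0,0,50,0.04,-0.58,0,0,0,0,50,0.055,-0.68,0,0,0,0,50,0.055,-0.69,0,0,0,0,50,0.055,-0.69,0,0,0,0,50,0.055,-0.69,0,0,0,0])

```text
clock: 42.5
position: [0.5009, -0.2494, 0.3443]
ee_rot: [0.024, 1.0, 0.0, 0.0]
ft_force: [1.3, 0.2, 0.6]
grip_width: 0.584
grasp_force: 0.0
```

```bash
cat >> h.py <<'E'
def beads(n,im,o,lo,hi,z,x0,x1,y0,y1):
    "dark-ringed brass blobs: pixels far from the local wood colour, by blob, cast to plane z and kept in the box"
    f=cv2.cvtColor(im,cv2.COLOR_RGB2LAB).astype(np.float32);bg=cv2.medianBlur(cv2.cvtColor(im,cv2.COLOR_RGB2LAB),31).astype(np.float32)
    m=(np.linalg.norm(f-bg,axis=2)>22).astype(np.uint8);m=cv2.morphologyEx(m,cv2.MORPH_CLOSE,np.ones((3,3)))
    k,l,st,ce=cv2.connectedComponentsWithStats(m);r=[]
    for j in range(1,k):
        if lo<=st[j,4]<=hi:
            c=st[j,:2]+(st[j,2:4]-1)/2
            p=plane(n,c,z,o)[0]
            if x0<p[0]<x1 and y0<p[1]<y1: r.append(p[:2]);print(n,st[j],p.round(4))
    return np.array(r)
E
python3 - <<'E'
from h import *
o=get_obs();print(o["position"],o["joint_pos"].round(2))
w=camera("wrist");beads("wrist",w,o,60,700,.012,.3,.75,-.5,-.12)
s=camera("side");beads("side",s,None,20,250,.012,.3,.75,-.5,-.12)
cv2.imwrite("pics/w2.png",w[:,:,::-1])
E
```

```text
[ 0.50085444 -0.24936105  0.34425475] [ 0.3   0.15  0.1   1.39 -0.01  1.6   1.92]
wrist [228 101  20  45 209] [ 0.4079 -0.353   0.012 ]
wrist [206 106  13  22  72] [ 0.3952 -0.3885  0.012 ]
wrist [337 133  17  15 171] [ 0.4401 -0.2089  0.012 ]
wrist [192 153  23  30 175] [ 0.4652 -0.4076  0.012 ]
wrist [301 184  17  16 220] [ 0.5087 -0.2609  0.012 ]
wrist [340 212  17  17 218] [ 0.5516 -0.2084  0.012 ]
wrist [285 226  16  17 204] [ 0.5683 -0.2875  0.012 ]
side [260 358  11  13 109] [ 0.442  -0.2102  0.012 ]
side [313 365  11  13 112] [ 0.5538 -0.2105  0.012 ]
side [288 385  11  14 122] [ 0.5102 -0.2624  0.012 ]
side [316 402  11  15 124] [ 0.5703 -0.2906  0.012 ]
side [213 426   8  10  58] [ 0.3814 -0.3594  0.012 ]
side [251 465  18  13  87] [ 0.4768 -0.4187  0.012 ]
```

>>> step_arm(commands=[45,0.03,0.02,-0.1,0,0,0,45,0.06,0.04,-0.2,0,0,0,45,0.085,0.067,-0.3,0,0,0,45,0.085,0.067,-0.4,0,0,0,45,0.085,0.067,-0.5,0,0,0,45,0.085,0.067,-0.57,0,0,0,45,0.085,0.067,-0.617,0,0,0,45,0.085,0.067,-0.617,0,0,0,0,0.085,0.067,-0.617,0,0,0,0,0.085,0.067,-0.617,0,0,0], squeeze=40)

```text
clock: 43.85
position: [0.5528, -0.211, -0.0245]
ee_rot: [0.025, 1.0, -0.0, 0.001]
ft_force: [-0.1, 1.0, 4.5]
grip_width: 0.208
grasp_force: 39.0
```

>>> step_arm(commands=[0,0,0,0,0,0,0,0,0,0,0,0,0,0,0,0,0,0.06,0,0,0,0,0,0,0.15,0,0,0,0,0,0,0.24,0,0,0,0,0,0,0.24,0,0,0,0,0,0,0.24,0,0,0,0,0,0,0.24,0,0,0,0,0,0,0.24,0,0,0,0,0,0,0.24,0,0,0])

```text
clock: 45.1
position: [0.5511, -0.2108, 0.1169]
ee_rot: [0.025, 1.0, 0.0, -0.001]
ft_force: [-0.0, 0.0, -0.1]
grip_width: 0.208
grasp_force: 39.4
```

>>> step_arm(commands=[0,0.02,0.1,0,0,0,0,0,0.04,0.2,0,0,0,0,0,0.06,0.3,0,0,0,0,0,0.075,0.39,0,0,0,0,0,0.075,0.39,0,0,0,0,0,0.075,0.39,-0.09,0,0,0,0,0.075,0.39,-0.17,0,0,0,0,0.075,0.39,-0.19,0,0,0,0,0.075,0.39,-0.19,0,0,0,34,0.075,0.39,-0.19,0,0,0])

```text
clock: 46.35
position: [0.598, 0.0231, 0.0057]
ee_rot: [0.025, 1.0, 0.0, 0.002]
ft_force: [-0.3, -0.3, -0.0]
grip_width: 0.395
grasp_force: 0.0
```

>>> step_arm(commands=[34,0,0,0,0,0,0,34,0,0,0.02,0,0,0,34,0,0,0.1,0,0,0,34,0,0,0.2,0,0,0,34,-0.04,-0.08,0.22,0,0,0,45,-0.08,-0.18,0.22,0,0,0,45,-0.11,-0.28,0.22,0,0,0,45,-0.13,-0.37,0.22,0,0,0,45,-0.146,-0.45,0.2,0,0,0,45,-0.146,-0.475,0.2,0,0,0])

```text
clock: 47.6
position: [0.507, -0.2654, 0.1241]
ee_rot: [0.027, 1.0, -0.0, -0.0]
ft_force: [-0.1, 0.3, -0.5]
grip_width: 0.531
grasp_force: 0.0
```

```bash
cat > look.py <<'E'
from h import *
o=get_obs();print(o["position"].round(4),o["grip_width"].round(3))
s=camera("side");beads("side",s,None,20,250,.012,.3,.75,-.46,-.12)
w=camera("wrist");beads("wrist",w,o,60,900,.012,.3,.75,-.5,-.12)
h=cv2.cvtColor(s,cv2.COLOR_RGB2HSV);m=((h[...,0]<25)&(h[...,1]>90)&(h[...,2]>90)).astype(np.uint8)
P=np.array([[.637,-.05,.055],[.56,-.05,.055],[.56,.085,.055],[.637,.085,.055]]);q=np.zeros_like(m)
cv2.fillConvexPoly(q,proj("side",P).astype(np.int32),1);k,l,st,ce=cv2.connectedComponentsWithStats(m*q)
for j in range(1,k):
    if st[j,4]>5: print("basin",st[j],plane("side",ce[j],.03)[0].round(3))
E
python3 look.py
```

```text
Traceback (most recent call last):
  File "look.py", line 2, in <module>
    o=get_obs();print(o["position"].round(4),o["grip_width"].round(3))
                                             ^^^^^^^^^^^^^^^^^^^^^
AttributeError: 'float' object has no attribute 'round'
```

```bash
sed -i 's/o\["grip_width"\].round(3)/o["grip_width"]/' look.py; python3 look.py
```

```text
[ 0.507  -0.2654  0.1241] 0.5313560611351655
side [316 402  11  15 126] [ 0.5703 -0.2906  0.012 ]
side [280 404  11  13 112] [ 0.5013 -0.3023  0.012 ]
side [297 418   7  14  50] [ 0.5347 -0.3264  0.012 ]
side [263 456  18  12  92] [ 0.4946 -0.4     0.012 ]
wrist [443   0  47  60 670] [ 0.3494 -0.1382  0.012 ]
wrist [372 126  31  26 430] [ 0.4397 -0.2082  0.012 ]
wrist [298 166  12  21  72] [ 0.466  -0.2738  0.012 ]
wrist [316 190  36  14 228] [ 0.4833 -0.2515  0.012 ]
wrist [260 205  26  27 255] [ 0.4978 -0.3004  0.012 ]
wrist [342 211   9  12  63] [ 0.4998 -0.2423  0.012 ]
wrist [157 212  20  19 111] [ 0.4944 -0.391   0.012 ]
wrist [298 214  42  28 537] [ 0.5076 -0.2645  0.012 ]
wrist [238 254  26   8  83] [ 0.5299 -0.3217  0.012 ]
wrist [284 281  25  29 451] [ 0.5655 -0.2867  0.012 ]
wrist [141 339  68  15 311] [ 0.6165 -0.4087  0.012 ]
wrist [259 364  38  14 216] [ 0.6446 -0.3107  0.012 ]
wrist [366 386  19  23 180] [ 0.6845 -0.2175  0.012 ]
wrist [142 392  15  18 150] [ 0.6905 -0.4595  0.012 ]
wrist [186 405  20  18 273] [ 0.7049 -0.4072  0.012 ]
wrist [431 408  20  21 249] [ 0.7266 -0.1437  0.012 ]
basin [347 277   8  10  63] [0.6   0.024 0.03 ]
basin [341 291  10   9  69] [ 0.592 -0.019  0.03 ]
basin [356 298   8   4  22] [ 0.627 -0.027  0.03 ]
```

One stray was knocked: it went from (0.509,−0.261) to about (0.500,−0.302). I'll pick that one next.

>>> step_arm(commands=[45,-0.0125,-0.06,0,0,0,0,45,-0.0125,-0.06,-0.08,0,0,0,45,-0.0125,-0.06,-0.16,0,0,0,45,-0.0125,-0.06,-0.22,0,0,0,45,-0.0125,-0.06,-0.25,0,0,0,45,-0.0125,-0.06,-0.25,0,0,0,0,-0.0125,-0.06,-0.25,0,0,0,0,-0.0125,-0.06,-0.25,0,0,0,0,-0.0125,-0.06,-0.25,0,0,0,0,-0.0125,-0.06,-0.25,0,0,0])

```text
clock: 48.95
position: [0.5022, -0.2969, -0.0259]
ee_rot: [0.024, 1.0, 0.0, 0.001]
ft_force: [0.4, 2.7, 5.3]
grip_width: 0.209
grasp_force: 39.1
```

>>> step_arm(commands=[0,0,0,0.08,0,0,0,0,0,0,0.16,0,0,0,0,0.0,0,0.24,0,0,0,0,0.0,0.05,0.24,0,0,0,0,0,0.05,0.24,0,0,0,0,0,0.05,0.24,0,0,0,0,0,0.05,0.24,0,0,0,0,0,0.05,0.24,0,0,0,0,0,0.05,0.24,0,0,0,0,0,0.05,0.24,0,0,0])

```text
clock: 50.2
position: [0.5012, -0.2679, 0.1174]
ee_rot: [0.025, 1.0, 0.0, -0.0]
ft_force: [-0.2, 0.8, -0.6]
grip_width: 0.21
grasp_force: 39.4
```

>>> step_arm(commands=[0,0.03,0.09,0,0,0,0,0,0.06,0.18,0,0,0,0,0,0.09,0.27,0,0,0,0,0,0.11,0.36,0,0,0,0,0,0.131,0.445,0,0,0,0,0,0.131,0.445,0,0,0,0,0,0.131,0.445,-0.08,0,0,0,0,0.131,0.445,-0.155,0,0,0,0,0.131,0.445,-0.155,0,0,0,34,0.131,0.445,-0.155,0,0,0])

```text
clock: 51.45
position: [0.581, -0.0014, 0.0263]
ee_rot: [0.025, 1.0, 0.0, 0.001]
ft_force: [-0.0, -0.3, 0.2]
grip_width: 0.394
grasp_force: 0.0
```

>>> step_arm(commands=[34,0,0,0,0,0,0,34,0,0,0.0,0,0,0,34,0,0,0.08,0,0,0,34,0,0,0.16,0,0,0,45,-0.0,-0.1,0.16,0,0,0,45,-0.01,-0.2,0.16,0,0,0,45,-0.02,-0.3,0.16,0,0,0,45,-0.02,-0.39,0.16,0,0,0,45,-0.02,-0.39,0.16,0,0,0,45,-0.02,-0.39,0.16,0,0,0])

```text
clock: 52.7
position: [0.5682, -0.2341, 0.1209]
ee_rot: [0.025, 1.0, 0.0, 0.0]
ft_force: [0.6, 0.7, 0.2]
grip_width: 0.523
grasp_force: 0.0
```

```bash
python3 look.py
```

```text
[ 0.5682 -0.2341  0.1209] 0.5231285944658723
side [260 358  11  13 109] [ 0.442  -0.2102  0.012 ]
side [248 371  32  12  84] [ 0.445  -0.2386  0.012 ]
side [330 400   7  18  58] [ 0.5934 -0.2863  0.012 ]
side [316 402  11  13 106] [ 0.5701 -0.2886  0.012 ]
side [299 442  20  13  96] [ 0.557  -0.3674  0.012 ]
wrist [328  48  30  29 349] [ 0.441  -0.2088  0.012 ]
wrist [340  56   9   9  66] [ 0.4395 -0.2076  0.012 ]
wrist [180  70   8  15  60] [ 0.4413 -0.3312  0.012 ]
wrist [275 144  35  45 350] [ 0.5187 -0.2506  0.012 ]
wrist [283 153   9   9  64] [ 0.5116 -0.254   0.012 ]
wrist [319 188  34  17 204] [ 0.5436 -0.2187  0.012 ]
wrist [323 209  29  16 161] [ 0.5598 -0.2181  0.012 ]
wrist [158 218  21  17  93] [ 0.5599 -0.3573  0.012 ]
wrist [237 218  26  27 227] [ 0.568  -0.2879  0.012 ]
wrist [245 254  23   7  83] [ 0.5901 -0.2848  0.012 ]
wrist [267 324   6  33  95] [ 0.6692 -0.2816  0.012 ]
wrist [101 363  26  11 101] [ 0.7082 -0.4561  0.012 ]
wrist [250 378  20  31 207] [ 0.7318 -0.2988  0.012 ]
wrist [369 386  16  17 170] [ 0.739  -0.1842  0.012 ]
basin [356 298   8   4  22] [ 0.627 -0.027  0.03 ]
```

The wrist view shows a bead still at (0.511,−0.256), so the knocked one was the fifth, which I have already picked. Three strays remain: (0.569,−0.288), (0.511,−0.258) and (0.441,−0.209).

>>> step_arm(commands=[45,0.002,-0.09,0,0,0,0,45,0.002,-0.09,-0.08,0,0,0,45,0.002,-0.09,-0.16,0,0,0,45,0.002,-0.09,-0.22,0,0,0,45,0.002,-0.09,-0.245,0,0,0,45,0.002,-0.09,-0.245,0,0,0,0,0.002,-0.09,-0.245,0,0,0,0,0.002,-0.09,-0.245,0,0,0,0,0.002,-0.09,-0.245,0,0,0,0,0.002,-0.09,-0.245,0,0,0])

```text
clock: 54.05
position: [0.5704, -0.2892, -0.0244]
ee_rot: [0.025, 1.0, -0.0, 0.001]
ft_force: [-0.9, 1.3, 6.9]
grip_width: 0.205
grasp_force: 39.0
```

>>> step_arm(commands=[0,0,0,0.08,0,0,0,0,0,0,0.16,0,0,0,0,0.0,0,0.24,0,0,0,0,0.0,0.05,0.24,0,0,0,0,0.01,0.14,0.24,0,0,0,0,0.02,0.23,0.24,0,0,0,0,0.03,0.32,0.24,0,0,0,0,0.045,0.41,0.24,0,0,0,0,0.045,0.47,0.24,0,0,0,0,0.045,0.47,0.24,0,0,0])

```text
clock: 55.3
position: [0.5963, -0.0027, 0.1184]
ee_rot: [0.022, 1.0, 0.001, 0.001]
ft_force: [-0.9, -1.0, -0.5]
grip_width: 0.206
grasp_force: 39.4
```

>>> step_arm(commands=[0,0,0,-0.06,0,0,0,0,0,0,-0.13,0,0,0,0,0,0,-0.155,0,0,0,0,0,0,-0.155,0,0,0,34,0,0,-0.155,0,0,0,34,0,0,-0.155,0,0,0,34,0,0,-0.155,0,0,0,34,0,0,-0.08,0,0,0,34,0,0,0,0,0,0,34,0,-0.05,0,0,0,0])

```text
clock: 56.55
position: [0.599, -0.0343, 0.1224]
ee_rot: [0.023, 1.0, 0.001, 0.004]
ft_force: [0.3, 0.1, -0.8]
grip_width: 0.399
grasp_force: 0.0
```

>>> step_arm(commands=[45,-0.03,-0.09,0,0,0,0,45,-0.07,-0.18,0,0,0,0,45,-0.11,-0.27,0,0,0,0,45,-0.143,-0.34,0,0,0,0,45,-0.143,-0.34,0,0,0,0,45,-0.143,-0.34,0,0,0,0,45,-0.143,-0.34,0,0,0,0,45,-0.143,-0.34,0,0,0,0,45,-0.143,-0.34,0,0,0,0,45,-0.143,-0.34,0,0,0,0])

```text
clock: 57.8
position: [0.5104, -0.2406, 0.1175]
ee_rot: [0.025, 1.0, 0.0, -0.0]
ft_force: [0.4, -0.3, -0.1]
grip_width: 0.527
grasp_force: 0.0
```

```bash
python3 look.py
```

```text
[ 0.5104 -0.2406  0.1175] 0.5266903649505121
side [260 358  11  13 109] [ 0.442  -0.2102  0.012 ]
side [300 406   7  13  43] [ 0.5365 -0.3014  0.012 ]
side [269 442  18  12  91] [ 0.5006 -0.3743  0.012 ]
wrist [414   0  43  54 509] [ 0.3538 -0.1429  0.012 ]
wrist [340 124  31  27 435] [ 0.4409 -0.209   0.012 ]
wrist [297 171  12  17  64] [ 0.4708 -0.2497  0.012 ]
wrist [321 191  33  37 316] [ 0.4953 -0.2247  0.012 ]
wrist [155 212  17  22 102] [ 0.498  -0.3665  0.012 ]
wrist [283 216  49  31 535] [ 0.5116 -0.2486  0.012 ]
wrist [239 256  27   8  82] [ 0.5331 -0.2943  0.012 ]
wrist [141 339  68  16 313] [ 0.6168 -0.3799  0.012 ]
wrist [260 347  38  65 528] [ 0.6535 -0.2841  0.012 ]
wrist [258 368  14  16 122] [ 0.6491 -0.2969  0.012 ]
wrist [365 386  20  23 186] [ 0.6818 -0.1932  0.012 ]
wrist [142 392  14  18 143] [ 0.6889 -0.4297  0.012 ]
wrist [182 405  26  45 691] [ 0.7239 -0.3843  0.012 ]
basin [347 277   8  10  64] [0.6   0.023 0.03 ]
basin [337 284  14  16 131] [ 0.586 -0.01   0.03 ]
basin [356 289  10  13  97] [ 0.627 -0.013  0.03 ]
```

>>> step_arm(commands=[45,0,-0.032,0,0,0,0,45,0,-0.032,-0.08,0,0,0,45,0,-0.032,-0.16,0,0,0,45,0,-0.032,-0.22,0,0,0,45,0,-0.032,-0.241,0,0,0,45,0,-0.032,-0.241,0,0,0,0,0,-0.032,-0.241,0,0,0,0,0,-0.032,-0.241,0,0,0,0,0,-0.032,-0.241,0,0,0,0,0,-0.032,-0.241,0,0,0])

```text
clock: 59.15
position: [0.5115, -0.2607, -0.0253]
ee_rot: [0.025, 1.0, -0.001, 0.001]
ft_force: [-0.8, -0.1, 6.9]
grip_width: 0.208
grasp_force: 38.9
```

>>> step_arm(commands=[0,0,0,0.08,0,0,0,0,0,0,0.16,0,0,0,0,0.0,0,0.24,0,0,0,0,0.03,0.07,0.24,0,0,0,0,0.06,0.16,0.24,0,0,0,0,0.09,0.25,0.24,0,0,0,0,0.12,0.34,0.24,0,0,0,0,0.145,0.42,0.24,0,0,0,0,0.145,0.445,0.24,0,0,0,0,0.145,0.445,0.24,0,0,0])

```text
clock: 60.4
position: [0.5972, 0.0075, 0.1173]
ee_rot: [0.024, 1.0, 0.0, 0.0]
ft_force: [-1.1, -0.9, -0.1]
grip_width: 0.206
grasp_force: 39.4
```

>>> step_arm(commands=[0,0,0.01,-0.06,0,0,0,0,0,0.015,-0.13,0,0,0,0,0,0.015,-0.155,0,0,0,0,0,0.015,-0.155,0,0,0,34,0,0.015,-0.155,0,0,0,34,0,0.015,-0.155,0,0,0,34,0,0.015,-0.155,0,0,0,34,0,0.015,-0.08,0,0,0,34,0,0,0,0,0,0,34,0,-0.05,0,0,0,0])

```text
clock: 61.65
position: [0.6001, -0.0213, 0.1218]
ee_rot: [0.023, 1.0, 0.001, 0.004]
ft_force: [0.8, -0.3, -0.3]
grip_width: 0.395
grasp_force: 0.0
```

>>> step_arm(commands=[45,-0.06,-0.08,0,0,0,0,45,-0.13,-0.16,0,0,0,0,45,-0.19,-0.24,0,0,0,0,45,-0.26,-0.312,0,0,0,0,45,-0.26,-0.312,0,0,0,0,45,-0.26,-0.312,0,0,0,0,45,-0.26,-0.312,-0.08,0,0,0,45,-0.26,-0.312,-0.16,0,0,0,45,-0.26,-0.312,-0.22,0,0,0,45,-0.26,-0.312,-0.24,0,0,0])

```text
clock: 62.9
position: [0.4409, -0.2084, -0.0289]
ee_rot: [0.024, 1.0, 0.001, -0.002]
ft_force: [0.2, -0.5, 0.0]
grip_width: 0.527
grasp_force: 0.0
```

>>> step_arm(commands=[45,0,0,0,0,0,0,0,0,0,0,0,0,0,0,0,0,0,0,0,0,0,0,0,0,0,0,0,0,0,0,0,0,0,0,0,0,0,0,0,0,0,0,0,0,0.08,0,0,0,0,0,0,0.16,0,0,0,0,0,0,0.24,0,0,0,0,0,0,0.24,0,0,0])

```text
clock: 64.15
position: [0.444, -0.2113, 0.1217]
ee_rot: [0.025, 1.0, -0.001, 0.004]
ft_force: [-0.4, 0.3, -0.8]
grip_width: 0.208
grasp_force: 39.4
```

>>> step_arm(commands=[0,0.06,0.08,0,0,0,0,0,0.12,0.16,0,0,0,0,0,0.18,0.24,0,0,0,0,0,0.248,0.33,0,0,0,0,0,0.248,0.33,0,0,0,0,0,0.248,0.33,-0.08,0,0,0,0,0.248,0.33,-0.15,0,0,0,0,0.248,0.33,-0.15,0,0,0,34,0.248,0.33,-0.15,0,0,0,34,0.248,0.33,-0.15,0,0,0])

```text
clock: 65.4
position: [0.5915, -0.0123, 0.0291]
ee_rot: [0.025, 1.0, 0.0, 0.002]
ft_force: [-0.5, 0.1, 0.7]
grip_width: 0.398
grasp_force: 0.0
```

>>> step_arm(commands=[34,0,0,0,0,0,0,34,0,0,0.08,0,0,0,34,0,0,0.18,0,0,0,34,-0.02,-0.08,0.24,0,0,0,34,-0.08,-0.16,0.28,0,0,0,34,-0.14,-0.24,0.28,0,0,0,34,-0.2,-0.32,0.28,0,0,0,34,-0.22,-0.42,0.28,0,0,0,34,-0.22,-0.52,0.28,0,0,0,34,-0.22,-0.6,0.28,0,0,0])

```text
clock: 66.65
position: [0.4575, -0.3748, 0.1959]
ee_rot: [0.025, 1.0, -0.001, 0.001]
ft_force: [-0.3, 0.6, 0.7]
grip_width: 0.394
grasp_force: 0.0
```

```bash
python3 look.py; python3 - <<'E'
from h import *
im,x,a=report([.595,.018]);pose(x,a,-.07,.07,im,1);pose(x,a,-.07,.07,im,-1)
a=cv2.imread("pics/top0.png")[:,:,::-1].astype(int)
d=np.abs(im.astype(int)-a).sum(2)
print("peg/pot region diff",d[190:245,228:282].mean(),d[190:245,228:282].max())
h=cv2.cvtColor(im,cv2.COLOR_RGB2HSV);m=((h[...,0]<32)&(h[...,1]>110)).astype(np.uint8)[208:240,298:352]
k,l,st,ce=cv2.connectedComponentsWithStats(m);print([(s.tolist(),plane("top",c+[298,208],.03)[0].round(3)[:2]) for s,c in zip(st[1:],ce[1:]) if s[4]>3])
print("strays left:");beads("top",im,None,10,120,.012,.42,.62,-.4,-.12)
# changes elsewhere on the bench
m=(cv2.GaussianBlur(d.astype(np.float32),(5,5),0)>60).astype(np.uint8);k,l,st,ce=cv2.connectedComponentsWithStats(m)
print([s.tolist() for s in st[1:] if s[4]>15])
E
```

```text
[ 0.4575 -0.3748  0.1959] 0.39381714300561416
side [164 469   7  11  30] [ 0.3172 -0.4459  0.012 ]
wrist [229   0 103 230 757] [ 0.3648 -0.4054  0.012 ]
wrist [311 114  30  27 245] [ 0.3793 -0.3631  0.012 ]
wrist [298 138  19  44 378] [ 0.4097 -0.3823  0.012 ]
wrist [171 171  50  28 332] [ 0.4262 -0.4954  0.012 ]
wrist [316 180  26  23 265] [ 0.4414 -0.3631  0.012 ]
wrist [230 228  21  11  87] [ 0.4791 -0.4544  0.012 ]
wrist [415 340  61  13 287] [ 0.6295 -0.2319  0.012 ]
wrist [262 369  17  41 276] [ 0.6785 -0.4444  0.012 ]
wrist [341 386  20  25 194] [ 0.6979 -0.3458  0.012 ]
wrist [463 389  17  21 182] [ 0.7234 -0.1822  0.012 ]
wrist [421 404  15  18 185] [ 0.7374 -0.2418  0.012 ]
basin [337 277  18  23 258] [0.594 0.    0.03 ]
basin [356 289  10  13  97] [ 0.627 -0.013  0.03 ]
block [0.5969 0.0176] size [101.2 168.1] yaw -3.2 rel yaw -0.4 rel pos [ 0.0005 -0.0019] [ 294  203   63   39 1697]
block [0.5971 0.0164] yaw -4.05 rel yaw -1.25 rel pos mm [ 0.7 -3.1] 15 15
 rear face pts: L [0.5523 0.0917]  R [ 0.5421 -0.0519]
block [0.5972 0.0194] yaw -4.31 rel yaw -1.51 rel pos mm [ 0.7 -0.1] 15 15
 rear face pts: L [0.5528 0.0949]  R [ 0.5419 -0.0486]
peg/pot region diff 23.34747474747475 335
[([33, 0, 8, 9, 55], array([ 0.627, -0.011])), ([22, 1, 32, 25, 328], array([ 0.601, -0.016]))]
strays left:
[[293, 203, 66, 42, 2529], [254, 205, 25, 15, 192], [331, 223, 279, 257, 20389], [428, 228, 10, 10, 76], [400, 234, 10, 10, 74], [449, 238, 10, 9, 73], [419, 249, 10, 10, 70], [291, 255, 68, 44, 2603], [401, 274, 10, 9, 68], [135, 367, 194, 113, 7034], [113, 370, 6, 5, 23], [22, 384, 76, 52, 2098], [0, 402, 206, 78, 6379], [303, 434, 68, 46, 1172], [333, 464, 14, 8, 68], [338, 477, 13, 3, 27]]
```

```bash
python3 - <<'E'
from h import *
a=cv2.imread("pics/top0.png")[:,:,::-1].copy();im=camera("top")
f=lambda i:(lambda h:int(((h[...,0]<32)&(h[...,1]>110)).sum()))(cv2.cvtColor(i[198:220,246:290].copy(),cv2.COLOR_RGB2HSV))
print("gold px in pot before/after",f(a),f(im))
g=f(im)
if g<.3*f(a): print(hand_in())
E
```

```text
gold px in pot before/after 116 7
the job is handed in; nothing more can be done
None
```

I handed the job in at about 67 s of the 210 s. The block was walked into the tape, inside all four corners and within about 1.5° of square. The pot was tipped to its stop and stood upright again, and all five strays went into the basin. I confirmed the final bead count and untouched bystanders only by pixel checks, with the hammer hidden behind the arm.

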